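Free a checked jack from the gauge vise

TASK

The yellow jack has been checked in the gauge vise: swing the brass hasp off the jaw's catch until it stands about square to the vise, and then slide the red-lugged jaw all the way open against its stop, feeling for the stop rather than wrenching it. Then draw the jack out from under the dial gauge without knocking the gauge, and set it down gently, not dropped or rolled, so that it rests in the blue ring. Leave the hasp and jaw open and do not disturb the other things on the table.

Things in the scene. Friction and masses are not known exactly. Their poses are not given: they have to be found in the camera images.
- vise: Grey bolted gauge vise, base plate 240 x 80 x 18 mm (x -170 to +70). Origin on the table top under the jack's seat. +x is the slide axis, from the moving jaw (robot side) to the fixed jaw (far side); +y is the hasp's side; z up. Fixed jaw: x +32 to +64, 64 wide, top z = 54. The ear with the hasp pivot: x 32 to 54, y up to 50, z up to 40 (pin to 54).
- vise_seat (a point): Where the jack's centre is while it sits in the vise: vise x = 0, y = 0, z = 52 mm. It rests on a square steel seat (opening 24 mm, top at z = 23) and sinks 2.4 mm into it; its flanks (+y and -y) are open, apart from the hasp while closed.
- dial: Delicate dial gauge fixed to the vise (same origin and axes). Post at x = +54, up to z = 214; 48 mm dial, white face, x -5 to +16, z 144 to 192; 8 mm stem at x = +6, y = 0, its red tip at z = 96, 12 mm above the jack. It bars lifting straight up. Way out: towards -x, rising slightly. A gripper leaning 45 degrees, fingers pointing to +x and down, astride the jack in y, has room.
- hasp (a joint): Brass hook hasp on the vise's +y side, on a vertical pivot. 0 = closed: its hooked end lies before the moving jaw's catch stud and holds the jaw shut. Grows (rad) as the free end swings outward to +y and then to the far side; 1.57 = square to the vise; stop at 1.65. Light friction; stays where it is left.
- hasp_pivot (a point): The hasp's vertical pivot axis, at vise x = +40, y = +44 mm (this point at z = 46). The hasp bar is 8 mm wide, z 41 to 51.
- hasp_knob (a point): Top centre of the upright black push post on the hasp's free end: 12 mm diameter, from z = 41 to 91 mm, 108.5 mm from the pivot; closed it is at vise x = -68, y = +54. It may be pushed outward from its inner side or pinched.
- jaw (a joint): Moving jaw: steel plate 12 thick, 64 wide, top z = 54, its face at vise x = -32 when shut, on a low carriage (top z = 30, 34 wide). Catch stud (10 mm) at its +y end, shut at x = -46, y = +44, top z = 54. 0 = shut; grows (m) as it slides to vise -x, to the stop at 0.045. About 6 N of friction; stays where it is left.
- lug_face (a point): Centre of the inner (+x) face of the red upright lug at the jaw carriage's outer end, at z = 50 mm; shut at vise x = -98. Lug 12 thick, 40 wide (y), z 20 to 65. Between the jaw plate's back (shut x = -44) and this face is a 54 mm gap for closed fingers to reach in from above and push the lug outward.
- jack: Yellow plastic jack, a ball of 63 mm diameter, about 0.25 kg. The origin is a point on its surface that turns with it; use jack_center.
- jack_center (a point): Centre of the yellow jack. Being a ball, it may be gripped somewhat askew of the vise's axes.
- jack_rest: Blue plastic ring fixed to the table, 68 mm outside, 40 mm inside diameter, 14 mm high. Origin at its centre on the table top. A jack resting in it has its centre 38 mm above the table.
- bowl: Bystander: black resin lawn bowl, 122 mm across, 112 high, on a wooden ring. Origin under its centre.
- grip_a: Bystander: dark rubber bowl grip, waisted puck 68 mm across, 44 high. Origin under its centre.
- grip_b: Bystander: a second, equal rubber bowl grip.
- arc: Bystander: flat aluminium protractor half-ring, 4 mm thick, about 212 x 112 mm. Origin at the middle of its straight edge.
- weight: Bystander: brass weight, 40 mm across, 58 high.
Mind the look-alikes: they are no part of the job. Several things have the shape of the jack; the one meant has the colours described above.

How it is judged:
By the outcome, as a careful person would: the job done as asked, in the order asked, and still so for the second after the job is handed in, with the robot touching nothing.
It also fails if it takes over 72 s, if anything falls off the work surface, if the arm or the gripper's body presses on something with over 40 N, if the wrist force passes 120 N, or if a joint passes its speed limit or range.

ROBOT

A 7-joint arm with a two-finger parallel gripper is mounted at the origin on the work surface. World frame = base frame: x ahead of the robot, y to its left, z up, the work surface at z = 0. Lengths are in m, angles in rad, forces in N, time in s.
With the tool pointing down it reaches from about 0.425 to 0.925 m from the base axis. Payload 6.8 kg.
Tool frame: the origin (TCP) lies at the very end of the fingers, on their centre line; the grasp point (between the pads) lies bot.grip_depth behind it (bot.grip_depth is the distance from the TCP to the grasp point, in m); z points along the fingers, y is the line along which they close (so a half turn about z gives the same grasp; the last joint's range is limited). The gripper opens to 85 mm and grips with 20 to 120 N. Pads are 22 mm wide; open, the fingers measure 114 mm over their backs; the gripper's body (76 mm by 85 mm) begins 54 mm behind the grasp point. The pads swing forward as they close: fully open they stand 13 mm farther back than shut.
Start: joints at [0.995, 0.477, 0.022, 1.555, -0.011, 1.109, -0.083], TCP at [0.304, -0.602, 0.231] pointing down, gripper open.
Joint ranges: [-2.96, 2.96], [-0.34, 2.1], [-1.41, 1.46], [0.24, 2.44], [-1.37, 4.51], [0.17, 1.92], [-2.96, 2.96]. Speed limits (rad/s): [2.39, 2.39, 3.14, 3.14, 3.14, 3.14, 3.14].

INTERFACE

Orientations are given as a unit quaternion [w, x, y, z].
In Python, from station import bot gives the robot as it stands.
- The arm moves only by the tool send_rows, never from a script. Its arguments are lists of equal length, an entry for each row: "slide": the shift along the tool's x, y, z in mm, a list of three; "roll": the turn about the tool's z in degrees; "claw": the opening, from 0 (shut) to 1 (fully open). A call has exactly 8 rows; each row is the pose to reach, as a shift and turn from the pose commanded when the call began, along the tool's axes at that moment; what a row does not reach only later rows make up. A row lasts 1/12 s, in which the tool goes at most 41.7 mm and 7.16 degrees, less where a joint would pass 70% of its speed; a pose out of reach is approached as far as the arm can. A call with a gripper value outside its range is refused whole. The fingers move at their own pace and stop on an object; "force" is the grip in N (left out, the last holds). Time passes only in rows, so rows that repeat a pose let the fingers close, or fill a call up. It gives the time, the measured TCP pose, the force, the opening and the grip force at its end, in the units of the state.
- bot.get_obs(): the state, without advancing time (a new reading comes with each control period).
- bot.read_camera(name): name is "side" or "top"; returns the picture (400x640x3 uint8, red, green, blue); there is no depth.
- bot.camera_model(name): a dict with "camera_matrix" (3x3 intrinsics, pixels), "camera_from_world" (4x4, takes a point from world to camera coordinates). Camera axes: x right, y down, z forward; pixel columns grow to the right and rows downward; lengths in m; the calibration is good to about 2 mm. A picture is of the moment at which its call begins. camera_model takes no time and is no camera call.
- bot.hand_in(): hands the job in; it is judged then, once.
The state is a dict: "t": time; "q": joint angles; "joint_vel": joint speeds; "joint_torque": joint torques, N m; "eef_pos": TCP position; "tool_rot": TCP orientation; "contact_force": force on the tool from outside, world axes, zero at the start; "torque": the same for the moment, N m; "gripper_width": opening from 0.0 (shut) to 1.0 (fully open); "grasp_force": force on a finger pad.
Only numpy, scipy, OpenCV 4.12 (cv2) and the standard library are available. Lean on these libraries where they do the work, as an engineer would, in place of code of your own. Each camera call takes 0.05 s, during which the arm holds its last target. There are 200 camera calls.

## Working session

There is one attempt and no reset: what is moved stays moved. The work goes in short steps, Python scripts to look and compute and a tool call to move; the robot and the scene stay as the last step left them, time stands still between calls to the robot, and variables do not carry over. Pictures are saved under pics/ and viewed, at most 14 in all, crops included, and the job is handed in when it is done.

Besides the shell and the picture viewer there is one more tool, called as name(argument=value, ...), one argument or row to a line, values as JSON. send_rows: Moves the arm, as the interface text tells. Its arguments: {"type":"object","properties":{"slide":{"type":"array","items":{"type":"array","items":{"type":"number"}}},"roll":{"type":"array","items":{"type":"number"}},"claw":{"type":"array","items":{"type":"number"}},"force":{"type":"number"}},"required":["slide","roll","claw"]}

```bash
ls; mkdir -p pics; python3 - <<'E'
from station import bot
import cv2
o=bot.get_obs();print(o['t'],o['eef_pos'],o['tool_rot'],bot.grip_depth)
for n in('side','top'):
    cv2.imwrite(f'pics/{n}0.png',bot.read_camera(n)[:,:,::-1]);m=bot.camera_model(n);print(m)
E
```

```text
pics
0.0 [ 0.30406414 -0.60196708  0.23031774] [-8.70598885e-04  9.72762482e-01  2.31802288e-01 -3.08409920e-04] 0.0187
{'camera_matrix': array([[368.50906434,   0.        , 321.62939436],
       [  0.        , 368.50906434, 203.22686285],
       [  0.        ,   0.        ,   1.        ]]), 'camera_from_world': array([[ 0.96440534, -0.26365459,  0.02021402, -0.57395721],
       [-0.15268841, -0.61765767, -0.7714825 ,  0.18363158],
       [ 0.21589025,  0.7409354 , -0.63592935,  0.74820736],
       [ 0.        ,  0.        ,  0.        ,  1.        ]])}
{'camera_matrix': array([[429.63027672,   0.        , 312.56418794],
       [  0.        , 429.63027672, 203.78344636],
       [  0.        ,   0.        ,   1.        ]]), 'camera_from_world': array([[-0.01224602, -0.99984651,  0.01252953,  0.02091992],
       [-0.98641757,  0.01002701, -0.1639507 ,  0.59488174],
       [ 0.1637999 , -0.01436709, -0.98638896,  1.24887509],
       [ 0.        ,  0.        ,  0.        ,  1.        ]])}
```

View pics/side0.png

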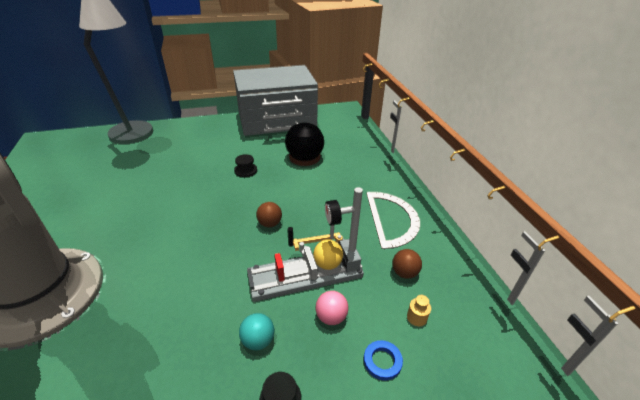

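View pics/top0.png

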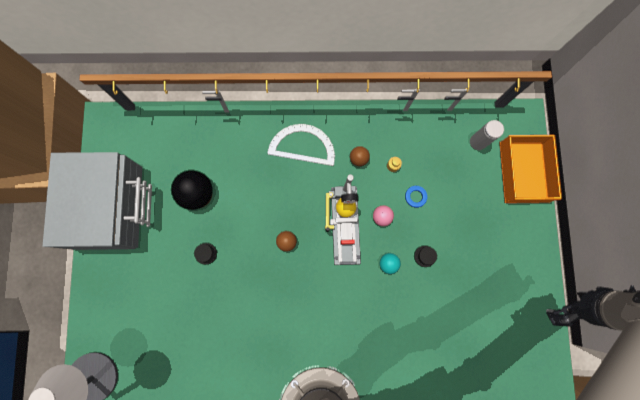

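Side view: the yellow ball sits in the vise at about (329,254), with the blue ring at (383,359). The look-alikes are pink (332,307), teal (257,331) and two brown balls (269,215), (407,264). Only the one under the dial is yellow. In the top view the jack is at (346,207) and the ring at (416,196). I'll enlarge to confirm.

```bash
python3 - <<'E'
import cv2,numpy as np
s=cv2.imread('pics/side0.png')[180:310,235:375];t=cv2.imread('pics/top0.png')[165:275,310:440]
s=cv2.resize(s,(400*140//130,400),interpolation=2);s=cv2.resize(cv2.imread('pics/side0.png')[185:305,240:370],(390,360),interpolation=2)
t=cv2.resize(t,(390,330),interpolation=2)
o=np.zeros((360,790,3),np.uint8);o[:,:390]=s;o[:330,400:]=t
cv2.imwrite('pics/crop1.png',o)
E
```

```text
(no output)
```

View pics/crop1.png

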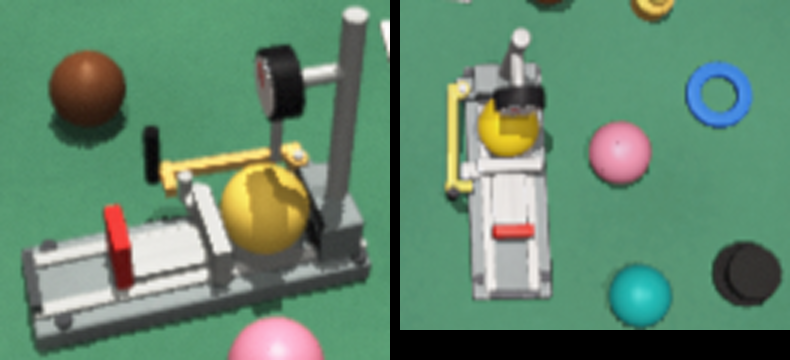

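The crop confirms it: the yellow ball is in the vise under the dial, the knob top is at side ≈(290,228), and the red lug is at side ≈(279,268). Next I fit the vise pose and triangulate.

```bash
cat > h.py <<'E'
import numpy as np,cv2
from station import bot
from scipy.optimize import least_squares
M={n:bot.camera_model(n) for n in('side','top')}
def proj(n,p):
    c=M[n]['camera_from_world'];k=M[n]['camera_matrix'];q=k@(c[:3,:3]@np.asarray(p,float)+c[:3,3]);return q[:2]/q[2]
def tri(ps,pt):
    P=[M[n]['camera_matrix']@M[n]['camera_from_world'][:3] for n in('side','top')]
    x=cv2.triangulatePoints(P[0],P[1],np.array(ps,float),np.array(pt,float))[:,0];x=x[:3]/x[3]
    return x,np.linalg.norm(proj('side',x)-ps),np.linalg.norm(proj('top',x)-pt)
def blob(img,f,box):
    x0,y0,x1,y1=box;h=cv2.cvtColor(img,cv2.COLOR_RGB2HSV)[y0:y1,x0:x1]
    m=f(h.astype(int)).astype(np.uint8);v,u=np.nonzero(m)
    (cx,cy),r=cv2.minEnclosingCircle(np.c_[u,v].astype(np.float32));return (cx+x0,cy+y0),r,(u.min()+x0,u.max()+x0,v.min()+y0,v.max()+y0),np.array([u.mean()+x0,v.mean()+y0])
yel=lambda h:(h[...,0]>18)&(h[...,0]<32)&(h[...,1]>170)&(h[...,2]>110)
blu=lambda h:(h[...,0]>100)&(h[...,0]<125)&(h[...,1]>150)&(h[...,2]>90)
E
python3 - <<'E'
from h import *
s=cv2.imread('pics/side0.png')[:,:,::-1].copy();t=cv2.imread('pics/top0.png')[:,:,::-1].copy()
S=lambda u,v:(240+u/3-.33,185+v/3-.33);T=lambda u,v:(310+(u-400)/3-.33,165+v/3-.33)
obs=[('side',S(355,12),(54,0,214)),('side',S(298,153),(40,44,54)),('side',S(151,128),(-68,54,91)),('side',S(38,335),(-170,-40,18)),('side',S(26,253),(-170,40,18)),('side',S(369,270),(70,-40,18)),
('top',T(519,38),(54,0,214)),('top',T(473,297),(-170,40,18)),('top',T(551,297),(-170,-40,18)),('top',T(453,190),(-68,54,91)),('side',S(264,208),(0,0,52))]
def w(p,m):
    c,q=np.cos(p[3]),np.sin(p[3]);m=np.array(m)/1e3;return np.array([p[0]+c*m[0]-q*m[1],p[1]+q*m[0]+c*m[1],p[2]+m[2]])
r=least_squares(lambda p:np.r_[[proj(n,w(p,m))-np.array(u) for n,u,m in obs]].ravel(),[.6,-.1,0,0],loss='soft_l1')
print(r.x);print(r.fun.reshape(-1,2).round(1).tolist())
print('knob',tri(S(151,128),T(453,190)),'post',tri(S(355,12),T(519,38)))
for n,i,b in(('s',s,(312,238,346,272)),('t',t,(333,190,362,222))): print(n,'ball',blob(i,yel,b))
a=blob(s,blu,(355,330,410,390));b=blob(t,blu,(400,180,435,212));print(a,b)
print('ring',tri(a[3],b[3]))
for k,m in dict(seat=(0,0,52),knob=(-68,54,91),piv=(40,44,46),lug=(-98,0,50)).items():print(k,w(r.x,m).round(4))
E
```

```text
[ 0.58520444 -0.08299932 -0.00284544  0.02278992]
[[0.0, 0.5], [0.1, 0.0], [0.2, 2.2], [-0.4, 0.6], [-1.8, -1.8], [1.4, -3.0], [-0.2, -0.2], [-0.7, 0.5], [-0.4, -0.4], [1.2, 0.3], [0.2, -0.0]]
knob (array([ 0.51643576, -0.02702996,  0.09120412]), np.float64(0.07258934842068913), np.float64(0.03924779577727255)) post (array([ 0.63851224, -0.08226939,  0.21276733]), np.float64(0.14593430042342287), np.float64(0.07562443016217311))
s ball ((328.1842098236084, 254.1947364807129), 14.234538078308105, (np.int64(314), np.int64(342), np.int64(241), np.int64(268)), array([329.08742004, 255.68869936]))
t ball ((345.32352924346924, 206.5196075439453), 10.046177864074707, (np.int64(336), np.int64(355), np.int64(198), np.int64(216)), array([345.18376068, 208.5042735 ]))
((383.5, 358.5), 20.554903030395508, (np.int64(364), np.int64(402), np.int64(340), np.int64(378)), array([382.97639752, 359.22360248])) ((415.74528312683105, 196.3396224975586), 10.99714183807373, (np.int64(405), np.int64(426), np.int64(186), np.int64(207)), array([415.73764259, 196.23193916]))
ring (array([ 0.62235208, -0.31019526,  0.00788311]), np.float64(0.20793720325884174), np.float64(0.08580952343672231))
seat [ 0.5852 -0.083   0.0492]
knob [ 0.516  -0.0306  0.0882]
piv [ 0.6242 -0.0381  0.0432]
lug [ 0.4872 -0.0852  0.0472]
```

```bash
python3 - <<'E'
from h import *
print('ball',tri((328.3,254.5),(345.7,205.5)))
S=lambda u,v:(240+u/3-.33,185+v/3-.33);T=lambda u,v:(310+(u-400)/3-.33,165+v/3-.33)
obs=[('side',S(355,12),(54,0,214)),('side',S(298,153),(40,44,54)),('side',S(151,128),(-68,54,91)),('side',S(38,335),(-170,-40,18)),
('top',T(519,38),(54,0,214)),('top',T(473,297),(-170,40,18)),('top',T(551,297),(-170,-40,18)),('top',T(453,190),(-68,54,91)),('side',(328.3,254.5),(0,0,52)),('top',(345.7,205.5),(0,0,52))]
def w(p,m):
    c,q=np.cos(p[2]),np.sin(p[2]);m=np.array(m)/1e3;return np.array([p[0]+c*m[0]-q*m[1],p[1]+q*m[0]+c*m[1],m[2]])
r=least_squares(lambda p:np.r_[[proj(n,w(p,m))-np.array(u) for n,u,m in obs]].ravel(),[.6,-.1,0],loss='soft_l1')
print(r.x);print(r.fun.reshape(-1,2).round(1).tolist())
for k,m in dict(seat=(0,0,52),knob=(-68,54,91),piv=(40,44,46),lug=(-98,0,50)).items():print(k,w(r.x,m).round(4))
o=bot.get_obs();from scipy.spatial.transform import Rotation as R
q=o['tool_rot'];print(R.from_quat(np.r_[q[1:],q[0]]).as_matrix().round(4))
E
```

```text
ball (array([ 0.58723962, -0.08551884,  0.05012944]), np.float64(0.8811208267535908), np.float64(0.4537902123132577))
[ 0.58516175 -0.08411633  0.02014056]
[[0.4, -0.3], [0.4, -0.5], [0.3, 1.5], [-0.6, 0.0], [0.3, -0.4], [-0.4, 0.5], [-0.0, -0.4], [1.5, 0.1], [-0.2, -1.1], [-0.4, 1.0]]
seat [ 0.5852 -0.0841  0.052 ]
knob [ 0.5161 -0.0315  0.091 ]
piv [ 0.6243 -0.0393  0.046 ]
lug [ 0.4872 -0.0861  0.05  ]
[[ 8.926e-01  4.509e-01 -9.000e-04]
 [ 4.509e-01 -8.926e-01  1.400e-03]
 [-1.000e-04 -1.700e-03 -1.000e+00]]
```

```bash
cat >> h.py <<'E'
from scipy.spatial.transform import Rotation as Ro
V=np.array([.5852,-.0841]);YAW=.0201
def vw(x,y,z):
    c,s=np.cos(YAW),np.sin(YAW);return np.array([V[0]+(c*x-s*y)/1e3,V[1]+(s*x+c*y)/1e3,z/1e3])
def state():
    o=bot.get_obs();q=o['tool_rot'];R=Ro.from_quat(np.r_[q[1:],q[0]]).as_matrix();return o,np.array(o['eef_pos']),R
def go(p,ang=None,show=True):
    "slide (mm) and roll (deg) to reach world p with tool y at ang deg"
    o,e,R=state();a=np.degrees(np.arctan2(R[1,1],R[0,1]))
    r=0 if ang is None else (a-ang+180)%360-180
    print((R.T@(np.array(p)-e)*1e3).round(1).tolist(),round(r,1))
def show():
    o,e,R=state();c,s=np.cos(YAW),np.sin(YAW);d=(e[:2]-V)*1e3
    print('t',round(o['t'],2),'vise',[round(c*d[0]+s*d[1],1),round(-s*d[0]+c*d[1],1),round(e[2]*1e3,1)],'yang',np.degrees(np.arctan2(R[1,1],R[0,1])).round(1),'z',R[:,2].round(3),'F',np.round(o['contact_force'],1),'w',round(o['gripper_width'],3),'g',np.round(o['grasp_force'],1),'q',np.round(o['q'],2))
E
python3 - <<'E'
from h import *
show();go(vw(-70,22,120),-3);go(vw(-70,22,64),-3)
E
```

```text
t 0.1 vise [np.float64(-291.4), np.float64(-512.2), np.float64(230.4)] yang -63.2 z [-0.001  0.001 -1.   ] F [0.8 0.3 0.2] w 1.0 g 0.0 q [ 0.99  0.48  0.02  1.56 -0.01  1.11 -0.08]
[430.8, -385.5, 111.0] -60.2
[430.9, -385.4, 167.0] -60.2
```

send_rows(
  slide=[
    [25,-22,0],
    [52,-47,0],
    [79,-71,0],
    [106,-95,0],
    [133,-119,0],
    [160,-143,0],
    [187,-167,0],
    [214,-191,0],
  ],
  roll=[-6,-12,-18,-24,-30,-36,-42,-48],
  claw=[0,0,0,0,0,0,0,0],
)

```text
t: 0.77
eef_pos: [0.4093, -0.3337, 0.2311]
tool_rot: [-0.0, 0.793, 0.609, -0.0]
contact_force: [0.8, 0.5, -0.2]
gripper_width: -0.0
grasp_force: 0.0
```

```bash
python3 - <<'E'
from h import *
show();go(vw(-70,22,110),-3)
E
```

```text
t 0.77 vise [np.float64(-180.8), np.float64(-246.0), np.float64(231.1)] yang -14.9 z [-0.  0. -1.] F [ 0.8  0.5 -0.2] w -0.0 g 0.0 q [ 0.78  0.25 -0.25  1.89  0.07  1.01  0.24]
[288.2, 32.5, 121.1] -11.9
```

send_rows(
  slide=[
    [34,4,5],
    [70,8,10],
    [106,12,20],
    [142,16,30],
    [178,20,45],
    [214,24,60],
    [250,28,75],
    [286,32,90],
  ],
  roll=[-2,-4,-6,-8,-10,-12,-12,-12],
  claw=[0,0,0,0,0,0,0,0],
)

```text
t: 1.43
eef_pos: [0.5152, -0.0664, 0.1405]
tool_rot: [-0.0, 0.727, 0.687, -0.0]
contact_force: [0.3, -0.3, -0.0]
gripper_width: 0.0
grasp_force: 0.0
```

```bash
python3 - <<'E'
from h import *
show();go(vw(-70,22,62),-3)
p=np.array([-108.,10.])
for th in range(0,91,10):
    a=np.radians(-th);d=np.array([np.cos(a)*p[0]-np.sin(a)*p[1],np.sin(a)*p[0]+np.cos(a)*p[1]])
    t=np.array([d[1],-d[0]])/108.5
    c=np.array([40,44])+d-17*t;print(th,c.round(),end=' ');go(vw(*c,62),-3-th)
E
```

```text
t 1.43 vise [np.float64(-69.6), np.float64(19.1), np.float64(140.5)] yang -3.2 z [-0. -0. -1.] F [ 0.3 -0.3 -0. ] w 0.0 g 0.0 q [ 0.35  0.37 -0.42  1.99  0.2   0.83 -0.23]
[2.9, -0.6, 78.5] -0.2
0 [-70.  37.] [17.9, -1.3, 78.5] -0.2
10 [-69.  56.] [37.0, -2.3, 78.5] 9.8
20 [-65.  75.] [56.0, 0.0, 78.5] 19.8
30 [-58.  93.] [74.3, 5.6, 78.5] 29.8
40 [-48. 109.] [91.4, 14.3, 78.5] 39.8
50 [-36. 123.] [106.7, 25.8, 78.5] 49.8
60 [-21. 135.] [119.7, 39.8, 78.5] 59.8
70 [ -4. 145.] [130.1, 55.9, 78.5] 69.8
80 [ 14. 151.] [137.6, 73.5, 78.5] 79.8
90 [ 33. 154.] [141.9, 92.2, 78.5] 89.8
```

send_rows(
  slide=[
    [0,0,20],
    [0,0,45],
    [0,0,68],
    [2,0,78],
    [7,0,78],
    [13,0,78],
    [18,-1,78],
    [24,-2,78],
  ],
  roll=[0,0,0,0,0,0,0,3],
  claw=[0,0,0,0,0,0,0,0],
)

```text
t: 2.1
eef_pos: [0.5156, -0.0432, 0.0648]
tool_rot: [0.001, 0.744, 0.668, 0.001]
contact_force: [-0.1, -0.9, -0.6]
gripper_width: 0.003
grasp_force: 0.4
```

```bash
python3 - <<'E'
from h import *
show()
p=np.array([-108.,10.])
for th in range(0,91,10):
    a=np.radians(-th);d=np.array([np.cos(a)*p[0]-np.sin(a)*p[1],np.sin(a)*p[0]+np.cos(a)*p[1]])
    t=np.array([d[1],-d[0]])/108.5
    c=np.array([40,44])+d-17*t;print(th,c.round(),end=' ');go(vw(*c,62),-3-th)
cv2.imwrite('pics/s1.png',cv2.resize(bot.read_camera('side')[185:305,230:370][:,:,::-1],None,fx=3,fy=3))
E
```

```text
t 2.1 vise [np.float64(-68.8), np.float64(42.3), np.float64(64.8)] yang -6.2 z [ 0.003  0.    -1.   ] F [-0.1 -0.9 -0.6] w 0.003 g 0.4 q [ 0.26  0.48 -0.37  2.04  0.27  0.66 -0.39]
0 [-70.  37.] [-5.2, -0.1, 2.8] -3.2
10 [-69.  56.] [13.8, -2.1, 2.8] 6.8
20 [-65.  75.] [32.9, -0.8, 2.8] 16.8
30 [-58.  93.] [51.4, 3.9, 2.8] 26.8
40 [-48. 109.] [68.9, 11.7, 2.8] 36.8
50 [-36. 123.] [84.8, 22.4, 2.9] 46.8
60 [-21. 135.] [98.5, 35.7, 2.9] 56.8
70 [ -4. 145.] [109.8, 51.2, 2.9] 66.8
80 [ 14. 151.] [118.1, 68.4, 3.0] 76.8
90 [ 33. 154.] [123.4, 86.8, 3.0] 86.8
```

View pics/s1.png

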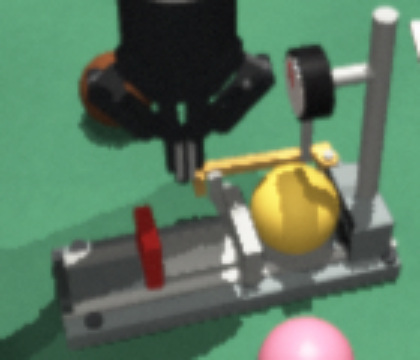

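The closed fingers sit against the knob's inner side at pixel (185,160) and contact is light. I'll go on along the arc.

send_rows(
  slide=[
    [7,-1,1],
    [14,-2,2],
    [23,-2,2],
    [33,-1,2],
    [42,1,2],
    [51,4,2],
    [60,8,2],
    [69,12,2],
  ],
  roll=[3,7,12,17,22,27,32,37],
  claw=[0,0,0,0,0,0,0,0],
)

```text
t: 2.82
eef_pos: [0.5345, 0.024, 0.0626]
tool_rot: [0.0, 0.918, 0.396, 0.001]
contact_force: [0.1, -2.5, -0.4]
gripper_width: -0.003
grasp_force: 0.5
```

```bash
python3 - <<'E'
from h import *
show()
p=np.array([-108.,10.])
for th in range(40,96,5):
    a=np.radians(-th);d=np.array([np.cos(a)*p[0]-np.sin(a)*p[1],np.sin(a)*p[0]+np.cos(a)*p[1]])
    t=np.array([d[1],-d[0]])/108.5
    c=np.array([40,44])+d-17*t;print(th,c.round(),end=' ');go(vw(*c,62),-3-th)
E
```

```text
t 2.82 vise [np.float64(-48.6), np.float64(109.1), np.float64(62.6)] yang -43.4 z [ 0.002  0.    -1.   ] F [ 0.1 -2.5 -0.4] w -0.003 g 0.5 q [ 0.    0.48 -0.2   2.01  0.16  0.66 -1.06]
40 [-48. 109.] [0.1, 0.1, 0.6] -0.4
45 [-42. 117.] [9.6, -0.8, 0.6] 4.6
50 [-36. 123.] [19.2, -0.9, 0.6] 9.6
55 [-29. 130.] [28.8, -0.2, 0.6] 14.6
60 [-21. 135.] [38.2, 1.4, 0.6] 19.6
65 [-13. 140.] [47.5, 3.7, 0.7] 24.6
70 [ -4. 145.] [56.5, 6.9, 0.7] 29.6
75 [  5. 148.] [65.3, 10.9, 0.7] 34.6
80 [ 14. 151.] [73.6, 15.6, 0.7] 39.6
85 [ 24. 153.] [81.5, 21.0, 0.7] 44.6
90 [ 33. 154.] [88.9, 27.0, 0.7] 49.6
95 [ 43. 154.] [95.8, 33.7, 0.7] 54.6
```

send_rows(
  slide=[
    [9,-1,0],
    [19,-1,0],
    [28,0,0],
    [37,1,0],
    [46,3,0],
    [55,6,0],
    [62,10,0],
    [69,13,0],
  ],
  roll=[5,10,15,20,24,29,33,37],
  claw=[0,0,0,0,0,0,0,0],
)

```text
t: 3.48
eef_pos: [0.5913, 0.0657, 0.0627]
tool_rot: [-0.0, 0.996, 0.084, 0.001]
contact_force: [-0.5, 0.2, 0.2]
gripper_width: 0.0
grasp_force: 0.4
```

```bash
python3 - <<'E'
from h import *
show()
p=np.array([-108.,10.])
for th in range(75,101,5):
    a=np.radians(-th);d=np.array([np.cos(a)*p[0]-np.sin(a)*p[1],np.sin(a)*p[0]+np.cos(a)*p[1]])
    t=np.array([d[1],-d[0]])/108.5
    c=np.array([40,44])+d-17*t;print(th,c.round(),end=' ');go(vw(*c,62),-3-th)
cv2.imwrite('pics/t2.png',cv2.resize(bot.read_camera('top')[150:270,270:400][:,:,::-1],None,fx=4,fy=4))
E
```

```text
t 3.48 vise [np.float64(9.1), np.float64(149.7), np.float64(62.7)] yang -80.3 z [ 0.001  0.001 -1.   ] F [-0.5  0.2  0.2] w 0.0 g 0.4 q [-0.19  0.55 -0.04  1.88  0.03  0.71 -1.64]
75 [  5. 148.] [-4.4, 1.0, 0.7] -2.3
80 [ 14. 151.] [5.1, -0.3, 0.7] 2.7
85 [ 24. 153.] [14.7, -0.7, 0.7] 7.7
90 [ 33. 154.] [24.3, -0.3, 0.7] 12.7
95 [ 43. 154.] [33.8, 0.9, 0.7] 17.7
100 [ 52. 153.] [43.1, 3.0, 0.7] 22.7
```

View pics/t2.png

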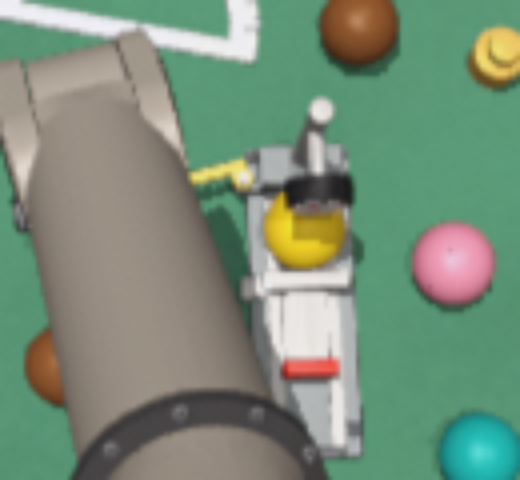

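The hasp is nearly square, from pivot (243,178) to where it passes under the arm at (190,180). I'll nudge it the last bit, then back away and rise.

send_rows(
  slide=[
    [5,0,0],
    [10,0,0],
    [15,0,0],
    [19,0,0],
    [22,0,0],
    [22,0,0],
    [10,0,0],
    [-5,0,-25],
  ],
  roll=[3,5,8,10,11,11,11,11],
  claw=[0,0,0,0,0,0,0,0],
)

```text
t: 4.2
eef_pos: [0.5831, 0.0639, 0.0831]
tool_rot: [0.001, 1.0, -0.009, -0.003]
contact_force: [-0.3, -0.1, 1.0]
gripper_width: -0.002
grasp_force: 0.0
```

```bash
python3 - <<'E'
from h import *
show();go(vw(-75,0,110),-89);go(vw(-75,0,40),-89)
E
```

```text
t 4.2 vise [np.float64(0.9), np.float64(148.0), np.float64(83.1)] yang -91.0 z [-0.006 -0.001 -1.   ] F [-0.3 -0.1  1. ] w -0.002 g 0.0 q [-0.23  0.51  0.01  1.89 -0.01  0.75 -1.8 ]
[-70.3, 150.9, -26.3] -2.0
[-69.9, 150.8, 43.7] -2.0
```

send_rows(
  slide=[
    [-20,0,-30],
    [-45,15,-40],
    [-60,45,-40],
    [-70,80,-40],
    [-74,112,-36],
    [-74,138,-30],
    [-74,151,-28],
    [-74,151,-27],
  ],
  roll=[-1,-2,-2,-2,-2,-2,-2,-2],
  claw=[0,0,0,0,0,0,0,0],
)

```text
t: 4.87
eef_pos: [0.5078, -0.0894, 0.1136]
tool_rot: [0.001, 1.0, 0.005, 0.0]
contact_force: [0.5, -0.2, 0.6]
gripper_width: 0.004
grasp_force: 0.0
```

```bash
python3 - <<'E'
from h import *
show();go(vw(-75,0,40),-89)
a=bot.read_camera('side')[185:305,230:370];b=bot.read_camera('top')[160:270,270:400]
o=np.zeros((360,810,3),np.uint8);o[:,:420]=cv2.resize(a,(420,360));o[:330,420:]=cv2.resize(b,(390,330))
cv2.imwrite('pics/c3.png',o[:,:800,::-1])
E
```

```text
t 4.87 vise [np.float64(-77.5), np.float64(-3.8), np.float64(113.6)] yang -89.4 z [ 0.001 -0.002 -1.   ] F [ 0.5 -0.2  0.6] w 0.004 g 0.0 q [ 0.02  0.37  0.04  2.04 -0.02  0.73 -1.49]
[2.4, -3.9, 73.6] -0.4
```

View pics/c3.png

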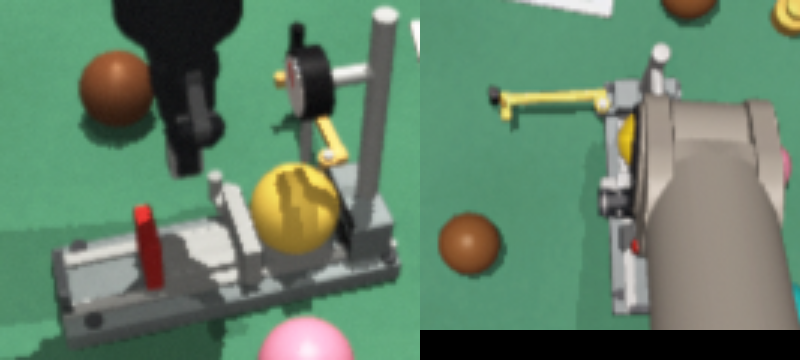

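The hasp now stands square, from pivot (600,100) to knob (495,97). Next I lower into the lug gap.

send_rows(
  slide=[
    [2,-4,15],
    [3,-4,35],
    [3,-4,55],
    [3,-4,68],
    [3,-4,72],
    [0,-4,72],
    [-5,-4,72],
    [-10,-4,72],
  ],
  roll=[0,0,0,0,0,0,0,0],
  claw=[0,0,0,0,0,0,0,0],
)

```text
t: 5.63
eef_pos: [0.4987, -0.0811, 0.0422]
tool_rot: [-0.0, 1.0, 0.007, 0.001]
contact_force: [-0.6, -0.6, 0.2]
gripper_width: -0.0
grasp_force: 0.0
```

send_rows(
  slide=[
    [-4,0,0],
    [-8,0,0],
    [-12,0,0],
    [-16,0,0],
    [-20,0,0],
    [-24,0,0],
    [-28,0,0],
    [-32,0,0],
  ],
  roll=[0,0,0,0,0,0,0,0],
  claw=[0,0,0,0,0,0,0,0],
)

```text
t: 6.3
eef_pos: [0.4693, -0.0818, 0.0426]
tool_rot: [0.0, 1.0, 0.007, 0.003]
contact_force: [5.6, 0.4, -4.2]
gripper_width: 0.0
grasp_force: 3.2
```

```bash
python3 - <<'E'
from h import *
show()
E
```

```text
t 6.3 vise [np.float64(-115.8), np.float64(4.6), np.float64(42.6)] yang -89.2 z [ 0.007 -0.    -1.   ] F [ 5.6  0.4 -4.2] w 0.0 g 3.2 q [ 0.02  0.44  0.03  2.17 -0.03  0.52 -1.49]
```

Pushing the lug takes 5.6 N. I'll go slowly towards the stop.

send_rows(
  slide=[
    [-3,0,0],
    [-6,0,0],
    [-8,0,0],
    [-10,0,0],
    [-12,0,0],
    [-13,0,0],
    [-14,0,0],
    [-15,0,0],
  ],
  roll=[0,0,0,0,0,0,0,0],
  claw=[0,0,0,0,0,0,0,0],
)

```text
t: 6.97
eef_pos: [0.4543, -0.0821, 0.0426]
tool_rot: [0.0, 1.0, 0.007, 0.003]
contact_force: [5.9, 0.1, -4.2]
gripper_width: -0.002
grasp_force: 3.0
```

```bash
python3 - <<'E'
from h import *
show()
E
```

```text
t 6.97 vise [np.float64(-130.8), np.float64(4.6), np.float64(42.6)] yang -89.2 z [ 0.007 -0.    -1.   ] F [ 5.9  0.1 -4.2] w -0.002 g 3.0 q [ 0.02  0.42  0.03  2.2  -0.02  0.51 -1.49]
```

send_rows(
  slide=[
    [-1,0,0],
    [-1,0,0],
    [-2,0,0],
    [-2,0,0],
    [-3,0,0],
    [-3,0,0],
    [-4,0,0],
    [-4,0,0],
  ],
  roll=[0,0,0,0,0,0,0,0],
  claw=[0,0,0,0,0,0,0,0],
)

```text
t: 7.63
eef_pos: [0.4531, -0.0821, 0.0431]
tool_rot: [0.0, 1.0, 0.007, 0.006]
contact_force: [12.1, 0.6, -8.5]
gripper_width: -0.002
grasp_force: 5.8
```

```bash
python3 - <<'E'
from h import *
show()
E
```

```text
t 7.63 vise [np.float64(-132.0), np.float64(4.7), np.float64(43.1)] yang -89.2 z [ 0.012 -0.    -1.   ] F [12.1  0.6 -8.5] w -0.002 g 5.8 q [ 0.02  0.42  0.03  2.21 -0.02  0.5  -1.49]
```

The stop is felt: force doubled to 12 N and motion stalled at the expected travel. I'll back off and rise. With only slide and roll rows, I also want to see how the arm behaves at the edge of its reach, because the jack needs a leaning tool.

send_rows(
  slide=[
    [6,0,0],
    [12,0,-10],
    [14,0,-45],
    [14,0,-85],
    [14,0,-126],
    [14,0,-167],
    [14,0,-208],
    [14,0,-249],
  ],
  roll=[0,0,0,0,0,0,0,0],
  claw=[0,0,0,0,0,0,0,0],
)

```text
t: 8.3
eef_pos: [0.4601, -0.0822, 0.2929]
tool_rot: [0.0, 1.0, 0.007, 0.0]
contact_force: [1.9, -0.5, -0.8]
gripper_width: -0.001
grasp_force: 0.0
```

send_rows(
  slide=[
    [0,0,-41],
    [0,0,-82],
    [0,0,-123],
    [0,0,-164],
    [0,0,-205],
    [0,0,-246],
    [0,0,-287],
    [0,0,-328],
  ],
  roll=[0,0,0,0,0,0,0,0],
  claw=[1,1,1,1,1,1,1,1],
)

```text
t: 8.97
eef_pos: [0.4597, -0.0823, 0.6208]
tool_rot: [-0.0, 1.0, 0.007, 0.0]
contact_force: [2.3, -0.7, 0.7]
gripper_width: 1.002
grasp_force: 0.0
```

```bash
python3 - <<'E'
from h import *
show()
E
```

```text
t 8.97 vise [np.float64(-125.4), np.float64(4.4), np.float64(620.8)] yang -89.2 z [ 0.  0. -1.] F [ 2.3 -0.7  0.7] w 1.002 g 0.0 q [-0.02  0.01  0.07  1.31 -0.    1.82 -1.51]
```

q6 is near its 1.92 limit, so I'll command a further rise to see whether the pose yields.

send_rows(
  slide=[
    [0,0,-30],
    [0,0,-60],
    [0,0,-90],
    [0,0,-120],
    [0,0,-150],
    [0,0,-150],
    [0,0,-150],
    [0,0,-150],
  ],
  roll=[0,0,0,0,0,0,0,0],
  claw=[1,1,1,1,1,1,1,1],
)

```text
t: 9.63
eef_pos: [0.4639, -0.0827, 0.6839]
tool_rot: [0.001, 1.0, 0.007, 0.025]
contact_force: [0.3, 0.2, -0.3]
gripper_width: 1.001
grasp_force: 0.0
```

```bash
python3 - <<'E'
from h import *
show()
E
```

```text
t 9.63 vise [np.float64(-121.3), np.float64(3.8), np.float64(683.9)] yang -89.3 z [ 0.05  -0.003 -0.999] F [ 0.3  0.2 -0.3] w 1.001 g 0.0 q [-0.28  0.01  0.34  1.17 -0.    1.92 -1.51]
```

It leans about 3° outward at the limit. Now I'll check whether the lean stays when I come back into reach.

send_rows(
  slide=[
    [0,0,20],
    [0,0,50],
    [0,0,80],
    [0,0,80],
    [0,0,80],
    [0,0,80],
    [0,0,80],
    [0,0,80],
  ],
  roll=[0,0,0,0,0,0,0,0],
  claw=[1,1,1,1,1,1,1,1],
)

```text
t: 10.3
eef_pos: [0.4689, -0.0827, 0.607]
tool_rot: [0.002, 1.0, 0.007, 0.028]
contact_force: [-0.4, -1.2, 0.1]
gripper_width: 0.997
grasp_force: 0.0
```

```bash
python3 - <<'E'
from h import *
show()
E
```

```text
t 10.3 vise [np.float64(-116.2), np.float64(3.7), np.float64(607.0)] yang -89.2 z [ 0.055 -0.003 -0.998] F [-0.4 -1.2  0.1] w 0.997 g 0.0 q [-0.29 -0.03  0.32  1.38  0.01  1.74 -1.52]
```

The lean persists, so I can build it up at the reach limit. I'll push farther.

send_rows(
  slide=[
    [0,0,-40],
    [0,0,-80],
    [0,0,-120],
    [0,0,-160],
    [0,0,-200],
    [0,0,-240],
    [0,0,-280],
    [0,0,-320],
  ],
  roll=[0,0,0,0,0,0,0,0],
  claw=[1,1,1,1,1,1,1,1],
)

```text
t: 10.97
eef_pos: [0.4598, -0.0823, 0.7091]
tool_rot: [0.003, 0.999, 0.007, 0.052]
contact_force: [-0.6, 0.3, 0.7]
gripper_width: 0.998
grasp_force: 0.0
```

```bash
python3 - <<'E'
from h import *
show()
E
```

```text
t 10.97 vise [np.float64(-125.4), np.float64(4.4), np.float64(709.1)] yang -89.2 z [ 0.105 -0.005 -0.994] F [-0.6  0.3  0.7] w 0.998 g 0.0 q [-0.02  0.    0.06  1.12  0.    1.92 -1.51]
```

Each push past the limit adds about 0.05 rad. I'll repeat it in batches.

send_rows(
  slide=[
    [3,0,-30],
    [6,0,-60],
    [10,0,-90],
    [13,0,-120],
    [13,0,-120],
    [13,0,-120],
    [13,0,-120],
    [13,0,-120],
  ],
  roll=[0,0,0,0,0,0,0,0],
  claw=[1,1,1,1,1,1,1,1],
)

```text
t: 11.63
eef_pos: [0.4624, -0.0814, 0.7332]
tool_rot: [0.004, 0.997, 0.007, 0.079]
contact_force: [0.6, 0.1, 0.3]
gripper_width: 0.997
grasp_force: 0.0
```

send_rows(
  slide=[
    [5,0,-30],
    [10,0,-60],
    [15,0,-90],
    [20,0,-120],
    [20,0,-120],
    [20,0,-120],
    [20,0,-120],
    [20,0,-120],
  ],
  roll=[0,0,0,0,0,0,0,0],
  claw=[1,1,1,1,1,1,1,1],
)

```text
t: 12.3
eef_pos: [0.4653, -0.0805, 0.7587]
tool_rot: [0.005, 0.994, 0.007, 0.106]
contact_force: [0.6, -0.3, 0.8]
gripper_width: 1.002
grasp_force: 0.0
```

```bash
python3 - <<'E'
from h import *
show()
E
```

```text
t 12.3 vise [np.float64(-119.8), np.float64(6.0), np.float64(758.7)] yang -89.3 z [ 0.21  -0.009 -0.978] F [ 0.6 -0.3  0.8] w 1.002 g 0.0 q [ 0.09 -0.   -0.05  1.02  0.    1.92 -1.52]
```

send_rows(
  slide=[
    [8,0,-30],
    [16,0,-60],
    [24,0,-90],
    [30,0,-120],
    [30,0,-120],
    [30,0,-120],
    [30,0,-120],
    [30,0,-120],
  ],
  roll=[0,0,0,0,0,0,0,0],
  claw=[1,1,1,1,1,1,1,1],
)

```text
t: 12.97
eef_pos: [0.4715, -0.0792, 0.7844]
tool_rot: [0.007, 0.991, 0.007, 0.133]
contact_force: [-0.5, 0.1, -0.2]
gripper_width: 1.001
grasp_force: 0.0
```

send_rows(
  slide=[
    [9,0,-30],
    [18,0,-60],
    [27,0,-90],
    [36,0,-120],
    [36,0,-120],
    [36,0,-120],
    [36,0,-120],
    [36,0,-120],
  ],
  roll=[0,0,0,0,0,0,0,0],
  claw=[1,1,1,1,1,1,1,1],
)

```text
t: 13.63
eef_pos: [0.4771, -0.0776, 0.8103]
tool_rot: [0.008, 0.987, 0.007, 0.16]
contact_force: [0.4, -0.6, 0.8]
gripper_width: 1.001
grasp_force: 0.0
```

send_rows(
  slide=[
    [11,0,-30],
    [22,0,-60],
    [33,0,-90],
    [43,0,-120],
    [43,0,-120],
    [43,0,-120],
    [43,0,-120],
    [43,0,-120],
  ],
  roll=[0,0,0,0,0,0,0,0],
  claw=[1,1,1,1,1,1,1,1],
)

```text
t: 14.3
eef_pos: [0.4828, -0.076, 0.8363]
tool_rot: [0.009, 0.982, 0.007, 0.187]
contact_force: [-0.3, 0.1, -0.6]
gripper_width: 1.002
grasp_force: 0.0
```

send_rows(
  slide=[
    [13,0,-30],
    [26,0,-60],
    [39,0,-90],
    [50,0,-120],
    [50,0,-120],
    [50,0,-120],
    [50,0,-120],
    [50,0,-120],
  ],
  roll=[0,0,0,0,0,0,0,0],
  claw=[1,1,1,1,1,1,1,1],
)

```text
t: 14.97
eef_pos: [0.4889, -0.074, 0.8623]
tool_rot: [0.01, 0.977, 0.007, 0.213]
contact_force: [-0.4, -0.1, 0.4]
gripper_width: 1.006
grasp_force: 0.0
```

```bash
python3 - <<'E'
from h import *
show()
E
```

```text
t 14.97 vise [np.float64(-96.1), np.float64(12.0), np.float64(862.3)] yang -89.4 z [ 0.417 -0.016 -0.909] F [-0.4 -0.1  0.4] w 1.006 g 0.0 q [-0.36  0.01  0.39  0.79 -0.    1.92 -1.52]
```

send_rows(
  slide=[
    [14,0,-30],
    [28,0,-60],
    [42,0,-90],
    [57,0,-120],
    [57,0,-120],
    [57,0,-120],
    [57,0,-120],
    [57,0,-120],
  ],
  roll=[0,0,0,0,0,0,0,0],
  claw=[1,1,1,1,1,1,1,1],
)

```text
t: 15.63
eef_pos: [0.4953, -0.0715, 0.8884]
tool_rot: [0.011, 0.971, 0.007, 0.24]
contact_force: [1.2, 0.9, 0.2]
gripper_width: 0.996
grasp_force: 0.0
```

send_rows(
  slide=[
    [16,0,-30],
    [32,0,-60],
    [48,0,-90],
    [64,0,-120],
    [64,0,-120],
    [64,0,-120],
    [64,0,-120],
    [64,0,-120],
  ],
  roll=[0,0,0,0,0,0,0,0],
  claw=[1,1,1,1,1,1,1,1],
)

```text
t: 16.3
eef_pos: [0.4989, -0.067, 0.9138]
tool_rot: [0.013, 0.964, 0.007, 0.266]
contact_force: [-0.5, 0.7, 0.2]
gripper_width: 1.0
grasp_force: 0.0
```

send_rows(
  slide=[
    [18,0,-30],
    [36,0,-60],
    [54,0,-90],
    [72,0,-120],
    [72,0,-120],
    [72,0,-120],
    [72,0,-120],
    [72,0,-120],
  ],
  roll=[0,0,0,0,0,0,0,0],
  claw=[1,1,1,1,1,1,1,1],
)

```text
t: 16.97
eef_pos: [0.4984, -0.061, 0.9381]
tool_rot: [0.015, 0.957, 0.007, 0.291]
contact_force: [0.1, 0.1, -0.1]
gripper_width: 1.0
grasp_force: 0.0
```

send_rows(
  slide=[
    [20,0,-30],
    [40,0,-60],
    [60,0,-90],
    [80,0,-120],
    [80,0,-120],
    [80,0,-120],
    [80,0,-120],
    [80,0,-120],
  ],
  roll=[0,0,0,0,0,0,0,0],
  claw=[1,1,1,1,1,1,1,1],
)

```text
t: 17.63
eef_pos: [0.4955, -0.0548, 0.9618]
tool_rot: [0.017, 0.949, 0.006, 0.315]
contact_force: [-0.6, -0.6, 0.4]
gripper_width: 1.001
grasp_force: 0.0
```

```bash
python3 - <<'E'
from h import *
show()
E
```

```text
t 17.63 vise [np.float64(-89.1), np.float64(31.1), np.float64(961.8)] yang -89.9 z [ 0.598 -0.028 -0.801] F [-0.6 -0.6  0.4] w 1.001 g 0.0 q [-0.88  0.06  1.04  0.55 -0.12  1.92 -1.49]
```

send_rows(
  slide=[
    [22,0,-30],
    [44,0,-60],
    [66,0,-90],
    [90,0,-120],
    [90,0,-120],
    [90,0,-120],
    [90,0,-120],
    [90,0,-120],
  ],
  roll=[0,0,0,0,0,0,0,0],
  claw=[1,1,1,1,1,1,1,1],
)

```text
t: 18.3
eef_pos: [0.4915, -0.0482, 0.9845]
tool_rot: [0.019, 0.941, 0.006, 0.339]
contact_force: [-0.2, 0.4, 0.0]
gripper_width: 1.002
grasp_force: 0.0
```

send_rows(
  slide=[
    [25,0,-30],
    [50,0,-60],
    [75,0,-90],
    [99,0,-120],
    [99,0,-120],
    [99,0,-120],
    [99,0,-120],
    [99,0,-120],
  ],
  roll=[0,0,0,0,0,0,0,0],
  claw=[1,1,1,1,1,1,1,1],
)

```text
t: 18.97
eef_pos: [0.4857, -0.0414, 1.0062]
tool_rot: [0.02, 0.932, 0.006, 0.362]
contact_force: [0.1, 0.0, 0.4]
gripper_width: 1.001
grasp_force: 0.0
```

```bash
cat >> h.py <<'E'
def gp(p,extra=0):
    "slide so that the grasp point is at world p"
    o,e,R=state();g=e-R[:,2]*(bot.grip_depth+extra);print('grasp->',(R.T@(np.array(p)-g)*1e3).round(1).tolist())
E
python3 - <<'E'
from h import *
show();print(state()[2].round(3))
gp(vw(-150,0,200));gp(vw(-100,0,140));gp(vw(0,0,52))
E
```

```text
t 18.97 vise [np.float64(-98.6), np.float64(44.6), np.float64(1006.2)] yang -90.2 z [ 0.675 -0.033 -0.737] F [0.1 0.  0.4] w 1.001 g 0.0 q [-0.86  0.08  1.05  0.44 -0.15  1.92 -1.51]
[[ 0.738 -0.003  0.675]
 [ 0.026 -0.999 -0.033]
 [ 0.674  0.042 -0.737]]
grasp-> [-581.9, 12.1, 580.7]
grasp-> [-585.5, 8.5, 658.6]
grasp-> [-570.9, 2.5, 790.9]
```

Lean is now 42.5°. I'll come down behind the vise.

send_rows(
  slide=[
    [-28,0,28],
    [-56,1,56],
    [-84,1,84],
    [-112,2,112],
    [-140,3,140],
    [-168,3,168],
    [-196,4,196],
    [-224,4,224],
  ],
  roll=[0,0,0,0,0,0,0,0],
  claw=[1,1,1,1,1,1,1,1],
)

```text
t: 19.63
eef_pos: [0.4762, -0.0535, 0.8189]
tool_rot: [0.021, 0.932, 0.01, 0.362]
contact_force: [-1.6, -0.7, 0.8]
gripper_width: 1.002
grasp_force: 0.0
```

send_rows(
  slide=[
    [-28,0,28],
    [-56,1,56],
    [-84,1,84],
    [-112,2,112],
    [-140,3,140],
    [-168,3,168],
    [-196,4,196],
    [-224,4,224],
  ],
  roll=[0,0,0,0,0,0,0,0],
  claw=[1,1,1,1,1,1,1,1],
)

```text
t: 20.3
eef_pos: [0.4943, -0.0702, 0.6583]
tool_rot: [0.02, 0.933, 0.007, 0.359]
contact_force: [0.5, -0.9, -0.6]
gripper_width: 1.0
grasp_force: 0.0
```

```bash
python3 - <<'E'
from h import *
show()
for p in((-120,0,170),(-60,0,110),(0,0,52),(-2,0,52)):gp(vw(*p))
E
```

```text
t 20.3 vise [np.float64(-90.6), np.float64(15.7), np.float64(658.3)] yang -90.0 z [ 0.671 -0.033 -0.741] F [ 0.5 -0.9 -0.6] w 1.0 g 0.0 q [ 0.28 -0.34 -0.17  1.69 -0.1   1.05 -1.44]
grasp-> [-349.2, -4.9, 361.6]
grasp-> [-344.9, -8.7, 446.2]
grasp-> [-339.2, -12.5, 529.4]
grasp-> [-340.7, -12.4, 528.1]
```

The arm can't hold this lean so close in on the present wrist branch: q2 is at its limit here, and q6 would be too at the vise. I'll fit a quick kinematic model from the logged poses to plan with.

```bash
cat > kin.py <<'E'
import numpy as np
from scipy.spatial.transform import Rotation as Ro
from scipy.optimize import least_squares
D=[([.30406,-.60197,.23032],[-.0009,.97276,.2318,-.0003],[.995,.477,.022,1.555,-.011,1.109,-.083]),
([.4093,-.3337,.2311],[0,.793,.609,0],[.78,.25,-.25,1.89,.07,1.01,.24]),
([.5152,-.0664,.1405],[0,.727,.687,0],[.35,.37,-.42,1.99,.2,.83,-.23]),
([.5156,-.0432,.0648],[.001,.744,.668,.001],[.26,.48,-.37,2.04,.27,.66,-.39]),
([.5345,.024,.0626],[0,.918,.396,.001],[0,.48,-.2,2.01,.16,.66,-1.06]),
([.5913,.0657,.0627],[0,.996,.084,.001],[-.19,.55,-.04,1.88,.03,.71,-1.64]),
([.5831,.0639,.0831],[.001,1,-.009,-.003],[-.23,.51,.01,1.89,-.01,.75,-1.8]),
([.5078,-.0894,.1136],[.001,1,.005,0],[.02,.37,.04,2.04,-.02,.73,-1.49]),
([.4543,-.0821,.0426],[0,1,.007,.003],[.02,.42,.03,2.2,-.02,.51,-1.49]),
([.4597,-.0823,.6208],[0,1,.007,0],[-.02,.01,.07,1.31,0,1.82,-1.51]),
([.4639,-.0827,.6839],[.001,1,.007,.025],[-.28,.01,.34,1.17,0,1.92,-1.51]),
([.4689,-.0827,.607],[.002,1,.007,.028],[-.29,-.03,.32,1.38,.01,1.74,-1.52]),
([.4653,-.0805,.7587],[.005,.994,.007,.106],[.09,0,-.05,1.02,0,1.92,-1.52]),
([.4889,-.074,.8623],[.01,.977,.007,.213],[-.36,.01,.39,.79,0,1.92,-1.52]),
([.4955,-.0548,.9618],[.017,.949,.006,.315],[-.88,.06,1.04,.55,-.12,1.92,-1.49]),
([.4857,-.0414,1.0062],[.02,.932,.006,.362],[-.86,.08,1.05,.44,-.15,1.92,-1.51]),
([.4943,-.0702,.6583],[.02,.933,.007,.359],[.28,-.34,-.17,1.69,-.1,1.05,-1.44])]
AX=[-1,2,-1,2,-1,2,-1]  # z-type negative, y-type
lo=np.array([-2.96,-.34,-1.41,.24,-1.37,.17,-2.96]);hi=np.array([2.96,2.1,1.46,2.44,4.51,1.92,2.96])
def axv(k,s):return np.array([0,0,s[k]]) if k%2==0 else np.array([0,1.,0])
def fk(q,P,s=(-1,0,-1,0,-1,0,-1)):
    # P: t1(2) for z-axes xy and (x,z) for y axes, then tool xyz, tool yaw
    R=np.eye(3);p=np.zeros(3)
    pts=[(P[0],P[1],0),(P[2],0,P[3]),(P[4],P[5],0),(P[6],0,P[7]),(P[8],P[9],0),(P[10],0,P[11]),(P[12],P[13],0)]
    for k in range(7):
        Rk=Ro.from_rotvec(axv(k,s)*q[k]).as_matrix();c=np.array(pts[k])
        p=p+R@(c-Rk@c);R=R@Rk
    return p+R@np.array(P[14:17]),R@Ro.from_euler('z',P[17]).as_matrix()
def fit(s=(-1,0,-1,0,-1,0,-1)):
    def f(P):
        r=[]
        for e,w,q in D:
            p,R=fk(q,P,s);Rm=Ro.from_quat(np.r_[w[1:],w[0]]).as_matrix()
            r+=[*(p-e),*(.3*Ro.from_matrix(Rm.T@R).as_rotvec())]
        return np.array(r+list(.01*(P-P0)))
    best=None
    for yaw in(0,np.pi/2,np.pi,-np.pi/2):
        P0=np.array([0,0,0,.29,0,-.07,0,.83,0,-.07,0,1.31,0,-.07,0,-.07,1.64,yaw])
        r=least_squares(f,P0,loss='soft_l1',f_scale=.01)
        if best is None or r.cost<best.cost:best=r
    return best,f
E
python3 - <<'E'
from kin import *
import itertools
for s5 in(-1,1):
    s=(-1,0,-1,0,s5,0,-1);b,f=fit(s);r=f(b.x)[:len(D)*6].reshape(-1,6)
    print(s5,b.cost,b.x.round(3).tolist(),(np.linalg.norm(r[:,:3],axis=1)*1e3).round(0),np.degrees(np.linalg.norm(r[:,3:],axis=1)/.3).round(1))
    np.save(f'P{s5}.npy',b.x)
E
```

```text
-1 0.000118084113293088 [0.006, -0.001, 0.0, 0.288, 0.006, -0.032, 0.002, 0.832, 0.014, -0.059, 0.003, 1.308, 0.005, -0.064, 0.008, -0.066, 1.636, 1.572] [2. 1. 4. 3. 4. 3. 4. 1. 3. 4. 4. 3. 1. 2. 1. 2. 2.] [0.2 0.1 0.6 0.4 0.4 0.5 0.2 0.2 0.4 0.3 1.  0.4 0.7 0.5 0.3 0.6 0.2]
1 0.00875907760680847 [-0.006, 0.003, -0.004, 0.29, 0.013, -0.033, -0.002, 0.829, 0.446, -0.105, -0.003, 1.305, -0.0, -0.059, -0.003, -0.056, 1.632, 1.553] [ 1.  7.  9. 14. 12.  3.  6.  2.  3.  4.  3. 10.  2.  9.  2.  9. 17.] [ 2.   7.6 22.  30.1 17.3  2.6  2.1  3.   3.4  0.8  0.6  1.9  1.   1.5
 13.1 17.2 12.2]
```

```bash
cat >> kin.py <<'E'
try:P=np.load('P-1.npy')
except Exception:P=None
def target(g,th,az=.02,flip=1,ahead=.0187):
    z=np.array([np.sin(th)*np.cos(az),np.sin(th)*np.sin(az),-np.cos(th)])
    y=flip*np.array([np.sin(az),-np.cos(az),0]);R=np.c_[np.cross(y,z),y,z];return np.array(g)+z*ahead,R
def ik(T,q0,w=0.3):
    e,Rm=T
    f=lambda q:(lambda p,R:np.r_[p-e,w*Ro.from_matrix(Rm.T@R).as_rotvec(),1e-4*(q-q0)])(*fk(q,P))
    r=least_squares(f,np.clip(q0,lo+1e-3,hi-1e-3),bounds=(lo,hi));return r.x,np.linalg.norm(r.fun[:6])
E
python3 - <<'E'
from kin import *
rng=np.random.default_rng(0)
for th in(0,15,20,25,30,36,42):
  for fl in(1,-1):
    S=[]
    for i in range(40):
        q0=lo+(hi-lo)*rng.random(7);q,e=ik(target([.585,-.084,.052],np.radians(th),flip=fl),q0)
        if e<1e-3:S.append(q)
    if S:
        S=np.array(S);i=np.argsort(S[:,4]);S=S[i];print(th,fl,len(S));print(S[np.linspace(0,len(S)-1,min(5,len(S))).astype(int)].round(2))
    else:print(th,fl,0)
E
```

```text
0 1 19
[[-0.77  1.31  1.45  1.92 -1.37  1.37 -0.44]
 [-0.39  0.67  0.57  1.92 -0.54  0.71 -1.04]
 [ 0.4   0.64 -0.47  1.87  0.42  0.73 -1.86]
 [ 0.65  0.75 -0.83  1.86  0.72  0.86 -2.09]
 [ 0.92  1.17 -1.41  1.83  1.22  1.33 -2.38]]
0 -1 20
[[-0.69  0.92  1.06  1.94 -1.02  0.95  2.49]
 [ 0.2   0.59 -0.22  1.9   0.2   0.67  1.45]
 [ 0.49  0.67 -0.61  1.88  0.53  0.76  1.18]
 [ 0.78  0.87 -1.05  1.86  0.92  1.    0.91]
 [ 0.92  1.17 -1.41  1.84  1.21  1.32  0.75]]
15 1 17
[[-0.7   0.84  1.04  2.11 -1.37  0.73 -0.32]
 [-0.19  0.54  0.29  2.1  -0.56  0.31 -0.99]
 [ 0.07  0.52 -0.03  2.09 -0.    0.28 -1.5 ]
 [ 0.91  0.87 -1.15  2.02  1.26  0.8  -2.49]
 [ 1.02  1.12 -1.41  2.01  1.44  1.09 -2.54]]
15 -1 27
[[-0.3   0.55  0.41  2.11 -0.74  0.33  2.31]
 [ 0.15  0.52 -0.13  2.09  0.18  0.28  1.47]
 [ 0.58  0.61 -0.66  2.06  0.88  0.45  0.88]
 [ 1.    1.05 -1.35  2.03  1.41  1.01  0.59]
 [ 1.02  1.12 -1.41  2.03  1.45  1.09  0.59]]
20 1 19
[[-0.52  0.64  0.73  2.16 -1.37  0.44 -0.26]
 [ 0.24  0.51 -0.22  2.14  0.46  0.17 -1.92]
 [ 0.68  0.64 -0.75  2.1   1.16  0.41 -2.51]
 [ 1.03  1.05 -1.35  
[... 1480 characters left out ...]
-1 19
[[ 1.12  1.2  -1.41  2.24  2.02  0.97  0.23]
 [ 0.81  0.71 -0.86  2.26  2.24  0.47 -0.33]
 [ 0.4   0.55 -0.37  2.27  2.82  0.3  -1.06]
 [ 0.18  0.53 -0.12  2.28  3.17  0.29 -1.48]
 [-0.8   1.1   1.21  2.33  4.11  1.04 -2.89]]
42 1 15
[[ 0.79  0.72 -0.81  2.3   2.58  0.53  2.51]
 [ 0.16  0.56 -0.07  2.33  3.25  0.48  1.59]
 [-0.67  0.9   0.98  2.37  3.88  0.9   0.59]
 [-0.84  1.54  1.45  2.37  3.92  1.48  0.06]
 [-0.81  1.26  1.28  2.38  3.94  1.24  0.27]]
42 -1 21
[[ 1.15  1.27 -1.41  2.29  2.21  1.01  0.15]
 [ 1.13  1.18 -1.34  2.29  2.23  0.93  0.07]
 [ 0.85  0.78 -0.9   2.3   2.5   0.59 -0.51]
 [ 0.18  0.57 -0.12  2.33  3.19  0.48 -1.5 ]
 [-0.84  1.37  1.34  2.39  3.93  1.33 -2.95]]
```

```bash
cat > sim.py <<'E'
from kin import *
from h import vw,state
o,e,R=state();q=np.array(o['q']);p,Rf=fk(q,P);print('fk err',(p-e)*1e3)
R0=R@Ro.from_euler('z',180,degrees=True).as_matrix()
def run(q,pts,n=20,pr=5):
    for a,b in zip(pts[:-1],pts[1:]):
        for i in range(1,n+1):
            t=np.array(a)+(np.array(b)-a)*i/n;qn,er=ik((t,R0),q);dq=np.abs(qn-q).max();q=qn
            if i%pr==0:print((t*1e3).round(),q.round(2),'err',round(er*1e3,1),'dq',round(dq,2))
    return q
q[6]+=np.pi
z=R[:,2]*.0187
for wp in([(-100,0,180)],[(-60,0,400),(-100,0,180)],[(100,0,300),(-100,0,180)]):
    print(wp);run(q.copy(),[e]+[vw(*w)+z for w in wp]+[vw(-40,0,95)+z,vw(0,0,52)+z])
E
python3 sim.py
```

```text
fk err [ 0.96806626 -0.29182469 -0.93490732]
[(-100, 0, 180)]
[495. -74. 535.] [ 0.39 -0.34 -0.26  1.94 -0.18  0.82  1.78] err 8.8 dq 0.05
[496. -78. 412.] [ 0.39 -0.31 -0.28  2.2  -0.22  0.52  1.82] err 0.0 dq 0.06
[497. -83. 289.] [ 0.36 -0.16 -0.3   2.39 -0.25  0.18  1.86] err 0.0 dq 0.07
[498. -87. 166.] [ 1.61 -0.02 -1.41  2.42 -1.23  0.17  2.96] err 61.0 dq 0.03
[513. -86. 145.] [-0.94  0.16  1.08  2.43 -1.35  0.17  2.96] err 51.1 dq 0.07
[528. -86. 124.] [-0.65  0.22  0.78  2.38 -1.37  0.17  2.96] err 60.2 dq 0.05
[543. -86. 102.] [-0.46  0.27  0.57  2.34 -1.37  0.17  2.96] err 68.5 dq 0.03
[558. -86.  81.] [-0.34  0.33  0.45  2.29 -1.37  0.17  2.96] err 75.9 dq 0.02
[568. -85.  70.] [-0.3   0.37  0.4   2.26 -1.37  0.17  2.96] err 79.0 dq 0.01
[578. -85.  60.] [-0.26  0.4   0.37  2.23 -1.37  0.17  2.96] err 81.8 dq 0.01
[588. -85.  49.] [-0.23  0.43  0.33  2.21 -1.37  0.17  2.96] err 84.4 dq 0.01
[598. -85.  38.] [-0.2   0.47  0.31  2.18 -1.37  0.17  2.96] err 86.8 dq 0.01
[(-60, 0, 400), (-100, 0, 180)]
[505. -74. 590.] [ 0.38 -0.34 -0.25  1.83 -0.16  0.91  1.75] err 0.8 dq 0
[... 1731 characters left out ...]
dq 0.06
[498. -87. 166.] [ 1.35  0.46 -1.41  2.44  1.96  0.42 -0.1 ] err 7.4 dq 0.08
[513. -86. 145.] [ 1.28  0.63 -1.41  2.44  2.02  0.6  -0.11] err 2.6 dq 0.03
[528. -86. 124.] [ 1.2   0.72 -1.35  2.43  2.1   0.68 -0.14] err 0.0 dq 0.02
[543. -86. 102.] [ 1.12  0.75 -1.26  2.41  2.18  0.7  -0.2 ] err 0.0 dq 0.02
[558. -86.  81.] [ 1.04  0.79 -1.18  2.38  2.26  0.71 -0.26] err 0.0 dq 0.02
[568. -85.  70.] [ 1.01  0.8  -1.13  2.37  2.29  0.72 -0.28] err 0.0 dq 0.01
[578. -85.  60.] [ 0.97  0.82 -1.09  2.35  2.32  0.72 -0.3 ] err 0.0 dq 0.01
[588. -85.  49.] [ 0.93  0.84 -1.05  2.33  2.35  0.72 -0.33] err 0.0 dq 0.01
[598. -85.  38.] [ 0.9   0.85 -1.01  2.31  2.38  0.72 -0.35] err 0.0 dq 0.01
```

```bash
python3 - <<'E'
from sim import *
import io,contextlib
print('-----')
for wp in([(100,0,330),(0,0,280),(-100,0,180)],[(130,0,300),(-60,0,280),(-100,0,180)],[(100,-150,300),(-80,-150,200)],[(150,-150,300),(0,-150,250),(-80,-100,180)],[(120,-100,300),(-80,-100,180)],[(120,-150,250),(-80,-150,160)]):
    print(wp)
    b=io.StringIO()
    with contextlib.redirect_stdout(b):run(q.copy(),[e]+[vw(*w)+z for w in wp]+[vw(-55,0,110)+z,vw(0,0,52)+z],pr=10)
    print(b.getvalue())
E
```

```text
fk err [ 0.96806626 -0.29182469 -0.93490732]
[(-100, 0, 180)]
[495. -74. 535.] [ 0.39 -0.34 -0.26  1.94 -0.18  0.82  1.78] err 8.8 dq 0.05
[496. -78. 412.] [ 0.39 -0.31 -0.28  2.2  -0.22  0.52  1.82] err 0.0 dq 0.06
[497. -83. 289.] [ 0.36 -0.16 -0.3   2.39 -0.25  0.18  1.86] err 0.0 dq 0.07
[498. -87. 166.] [ 1.61 -0.02 -1.41  2.42 -1.23  0.17  2.96] err 61.0 dq 0.03
[513. -86. 145.] [-0.94  0.16  1.08  2.43 -1.35  0.17  2.96] err 51.1 dq 0.07
[528. -86. 124.] [-0.65  0.22  0.78  2.38 -1.37  0.17  2.96] err 60.2 dq 0.05
[543. -86. 102.] [-0.46  0.27  0.57  2.34 -1.37  0.17  2.96] err 68.5 dq 0.03
[558. -86.  81.] [-0.34  0.33  0.45  2.29 -1.37  0.17  2.96] err 75.9 dq 0.02
[568. -85.  70.] [-0.3   0.37  0.4   2.26 -1.37  0.17  2.96] err 79.0 dq 0.01
[578. -85.  60.] [-0.26  0.4   0.37  2.23 -1.37  0.17  2.96] err 81.8 dq 0.01
[588. -85.  49.] [-0.23  0.43  0.33  2.21 -1.37  0.17  2.96] err 84.4 dq 0.01
[598. -85.  38.] [-0.2   0.47  0.31  2.18 -1.37  0.17  2.96] err 86.8 dq 0.01
[(-60, 0, 400), (-100, 0, 180)]
[505. -74. 590.] [ 0.38 -0.34 -0.25  1.83 -0.16  0.91  1.75] err 0.8 dq 0
[... 6248 characters left out ...]
7  2.96] err 86.8 dq 0.01

[(120, -150, 250), (-80, -150, 160)]
[ 608. -151.  447.] [ 0.41 -0.08 -0.21  1.94 -0.22  0.55  1.93] err 0.0 dq 0.05
[ 721. -232.  236.] [ 0.44  0.36 -0.18  1.93 -0.62  0.17  2.46] err 0.0 dq 0.24
[ 621. -234.  191.] [ 0.57  0.3  -0.24  2.11 -1.06  0.17  2.96] err 15.1 dq 0.04
[ 521. -236.  146.] [ 1.06  0.3  -0.64  2.23 -0.91  0.17  2.96] err 39.0 dq 0.06
[ 532. -161.  121.] [ 0.34  0.23 -0.07  2.29 -1.14  0.17  2.96] err 58.7 dq 0.09
[543. -86.  96.] [-0.43  0.28  0.55  2.33 -1.37  0.17  2.96] err 71.3 dq 0.01
[570. -85.  67.] [-0.28  0.38  0.39  2.25 -1.37  0.17  2.96] err 79.9 dq 0.01
[598. -85.  38.] [-0.2   0.47  0.31  2.18 -1.37  0.17  2.96] err 86.8 dq 0.01
```

```bash
python3 - > out.txt <<'E'
from sim import *
import io,contextlib
print('-----')
for wp in([(100,120,300),(-80,120,200)],[(150,150,300),(0,150,250),(-80,100,180)],[(80,150,250),(-60,150,200)],[(50,100,320),(50,180,220),(-80,150,180)]):
    print(wp)
    run(q.copy(),[e]+[vw(*w)+z for w in wp]+[vw(-65,0,115)+z,vw(0,0,52)+z],pr=10)
E
sed -n '/-----/,$p' out.txt
```

```text
-----
[(100, 120, 300), (-80, 120, 200)]
[595. -16. 472.] [ 0.22 -0.16 -0.32  1.96  0.11  0.61  1.4 ] err 0.0 dq 0.05
[695.  37. 286.] [ 0.09  0.21 -0.35  2.03  0.94  0.32  0.54] err 0.0 dq 0.12
[605.  35. 236.] [ 0.1   0.14 -0.39  2.25  1.41  0.26  0.01] err 0.0 dq 0.06
[515.  34. 186.] [ 0.55  0.17 -0.91  2.44  1.88  0.38 -0.49] err 0.0 dq 0.43
[524. -26. 144.] [ 1.07  0.65 -1.41  2.44  1.98  0.75 -0.22] err 1.4 dq 0.03
[533. -86. 101.] [ 1.18  0.85 -1.36  2.43  2.14  0.8  -0.11] err 0.0 dq 0.02
[565. -85.  70.] [ 1.07  0.9  -1.23  2.37  2.24  0.8  -0.17] err 0.0 dq 0.01
[598. -85.  38.] [ 0.97  0.94 -1.12  2.3   2.32  0.79 -0.22] err 0.0 dq 0.01
[(150, 150, 300), (0, 150, 250), (-80, 100, 180)]
[620.  -1. 472.] [ 0.17 -0.11 -0.32  1.92  0.19  0.61  1.31] err 0.0 dq 0.05
[745.  68. 286.] [-0.05  0.28 -0.25  1.92  0.91  0.35  0.55] err 0.0 dq 0.08
[670.  67. 261.] [ 0.11  0.22 -0.46  2.09  1.19  0.35  0.24] err 0.0 dq 0.03
[595.  65. 236.] [ 0.32  0.17 -0.72  2.25  1.44  0.37 -0.04] err 0.0 dq 0.03
[555.  39. 201.] [ 0.51  0.2  -0.87  2.35  1.74  0.38 -0.32] err 0.0 dq 0.03
[516.  1
[... 1146 characters left out ...]
dq 0.04
[646.  16. 306.] [ 0.14  0.09 -0.36  2.11  0.76  0.3   0.72] err 0.0 dq 0.12
[645.  56. 256.] [ 0.01  0.17 -0.32  2.16  1.2   0.3   0.21] err 0.0 dq 0.05
[644.  96. 206.] [-0.09  0.27 -0.32  2.18  1.55  0.36 -0.2 ] err 0.0 dq 0.03
[579.  80. 186.] [ 0.35  0.29 -0.82  2.3   1.74  0.5  -0.36] err 0.0 dq 0.05
[515.  64. 166.] [ 0.54  0.29 -1.04  2.44  1.87  0.57 -0.52] err 0.0 dq 0.17
[524. -11. 134.] [ 1.    0.7  -1.41  2.44  1.98  0.83 -0.24] err 3.8 dq 0.02
[533. -86. 101.] [ 1.19  0.87 -1.38  2.43  2.13  0.82 -0.09] err 0.0 dq 0.02
[565. -85.  70.] [ 1.08  0.92 -1.25  2.37  2.23  0.82 -0.14] err 0.0 dq 0.01
[598. -85.  38.] [ 0.98  0.96 -1.14  2.3   2.31  0.81 -0.2 ] err 0.0 dq 0.01
```

```bash
python3 - <<'E'
from h import *
show();gp(vw(80,150,250));gp(vw(30,60,450))
E
```

```text
t 20.3 vise [np.float64(-90.6), np.float64(15.7), np.float64(658.3)] yang -90.0 z [ 0.671 -0.033 -0.741] F [ 0.5 -0.9 -0.6] w 1.0 g 0.0 q [ 0.28 -0.34 -0.17  1.69 -0.1   1.05 -1.44]
grasp-> [-145.1, -155.4, 429.4]
grasp-> [-49.5, -55.8, 251.8]
```

send_rows(
  slide=[
    [-6,-7,31],
    [-12,-14,62],
    [-18,-21,93],
    [-24,-28,124],
    [-30,-35,155],
    [-36,-42,186],
    [-43,-49,217],
    [-50,-56,248],
  ],
  roll=[-7,-14,-21,-28,-35,-42,-49,-56],
  claw=[1,1,1,1,1,1,1,1],
)

```text
t: 20.97
eef_pos: [0.6228, -0.0205, 0.4368]
tool_rot: [0.186, 0.818, 0.449, 0.307]
contact_force: [0.2, -0.9, -0.5]
gripper_width: 1.0
grasp_force: 0.0
```

```bash
python3 - <<'E'
from h import *
show();gp(vw(80,150,250));gp(vw(55,100,350))
E
```

```text
t 20.97 vise [np.float64(38.9), np.float64(62.9), np.float64(436.8)] yang -40.3 z [ 0.669 -0.029 -0.743] F [ 0.2 -0.9 -0.5] w 1.0 g 0.0 q [ 0.1  -0.08 -0.21  1.97  0.18  0.53 -0.8 ]
grasp-> [28.2, -130.2, 181.3]
grasp-> [9.0, -60.5, 92.4]
```

send_rows(
  slide=[
    [3,-16,22],
    [7,-32,44],
    [10,-48,67],
    [14,-65,90],
    [17,-81,112],
    [21,-97,135],
    [24,-113,158],
    [28,-130,180],
  ],
  roll=[-7,-14,-21,-28,-35,-42,-49,-56],
  claw=[1,1,1,1,1,1,1,1],
)

```text
t: 21.63
eef_pos: [0.6738, 0.0667, 0.238]
tool_rot: [0.308, 0.513, 0.78, 0.184]
contact_force: [0.9, -0.6, 0.4]
gripper_width: 0.997
grasp_force: 0.0
```

```bash
python3 - <<'E'
from h import *
show();print(state()[2].round(3));gp(vw(-60,150,200))
E
```

```text
t 21.63 vise [np.float64(91.7), np.float64(149.0), np.float64(238.0)] yang 30.6 z [ 0.668 -0.029 -0.743] F [ 0.9 -0.6  0.4] w 0.997 g 0.0 q [-0.15  0.24 -0.18  2.12  1.27  0.28 -1.05]
[[-0.285  0.687  0.668]
 [ 0.913  0.406 -0.029]
 [-0.291  0.602 -0.743]]
grasp-> [52.4, -128.0, -54.3]
```

send_rows(
  slide=[
    [6,-16,-7],
    [13,-32,-14],
    [20,-48,-20],
    [26,-64,-27],
    [33,-80,-34],
    [39,-96,-41],
    [46,-112,-48],
    [52,-128,-54],
  ],
  roll=[-7,-14,-21,-28,-35,-42,-49,-56],
  claw=[1,1,1,1,1,1,1,1],
)

```text
t: 22.3
eef_pos: [0.5345, 0.0649, 0.1875]
tool_rot: [0.358, 0.087, 0.929, 0.019]
contact_force: [-79.4, -28.3, -47.5]
gripper_width: 1.003
grasp_force: 0.0
```

```bash
python3 - <<'E'
from h import *
show();print(state()[2].round(3));gp(vw(-65,0,120));gp(vw(-65,60,150))
E
```

```text
t 22.3 vise [np.float64(-47.7), np.float64(150.0), np.float64(187.5)] yang 81.4 z [ 0.669 -0.028 -0.743] F [-79.4 -28.3 -47.5] w 1.003 g 0.0 q [-0.16  0.12 -0.28  2.44  1.84  0.35 -0.77]
[[-0.728  0.148  0.669]
 [ 0.175  0.984 -0.028]
 [-0.662  0.097 -0.743]]
grasp-> [28.9, -156.6, 63.4]
grasp-> [20.4, -94.8, 38.7]
```

A large force has appeared, so I'll look before moving.

```bash
python3 - <<'E'
from h import *
show()
a=bot.read_camera('side')[60:340,140:440];b=bot.read_camera('top')[120:400,200:480];show();print(bot.get_obs()['joint_torque'])
o=np.zeros((400,800,3),np.uint8);o[:,:400]=cv2.resize(a,(400,400));o[:,400:]=cv2.resize(b,(400,400))
cv2.imwrite('pics/c4.png',o[:,:,::-1])
E
```

```text
t 22.3 vise [np.float64(-47.7), np.float64(150.0), np.float64(187.5)] yang 81.4 z [ 0.669 -0.028 -0.743] F [-79.4 -28.3 -47.5] w 1.003 g 0.0 q [-0.16  0.12 -0.28  2.44  1.84  0.35 -0.77]
t 22.4 vise [np.float64(-46.7), np.float64(150.6), np.float64(188.4)] yang 81.4 z [ 0.67  -0.027 -0.742] F [0.1 0.1 0.3] w 1.0 g 0.0 q [-0.15  0.12 -0.28  2.43  1.84  0.35 -0.77]
[  0.28182747 -28.77398729  -0.74270921 -19.63672042   1.23439807
   1.76713765   0.57535741]
```

View pics/c4.png

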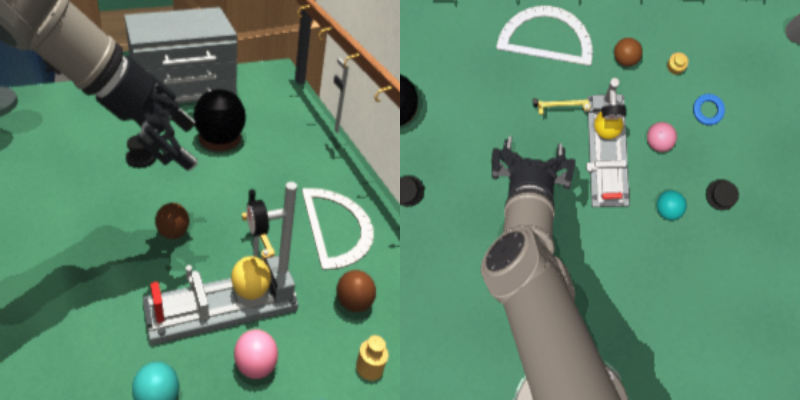

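Nothing is near the gripper and the force is gone, so it was an inertial jolt from q4 reaching its limit. I'll plan an approach that keeps q4 off it.

```bash
python3 - <<'E'
from kin import *
from h import *
o,e,R=state();q=np.array(o['q'])
R0=R@Ro.from_euler('z',-10,degrees=True).as_matrix();z=R[:,2]*.0187;print(R0.round(3))
for wp in([(-20,100,150),(-50,0,110)],[(-30,70,110),(-50,0,110)],[(-10,130,120),(-25,80,110),(-45,0,100)]):
    print(wp);qq=q.copy();pts=[e]+[vw(*w)+z for w in wp]+[vw(0,0,52)+z]
    for a,b in zip(pts[:-1],pts[1:]):
        for i in range(1,11):
            qn,er=ik((a+(b-a)*i/10,R0),qq);d=abs(qn-qq).max();qq=qn
            if i%5==0:print(qq.round(2),round(er*1e3,1),round(d,2))
for p in((-10,130,120),(-25,80,110),(-45,0,100)):gp(vw(*p))
E
```

```text
[[-0.742  0.02   0.67 ]
 [ 0.003  1.    -0.027]
 [-0.671 -0.018 -0.742]]
[(-20, 100, 150), (-50, 0, 110)]
[-0.07  0.21 -0.26  2.41  2.13  0.33 -0.79] 0.0 0.05
[ 0.06  0.3  -0.31  2.38  2.35  0.36 -0.93] 0.0 0.04
[ 0.22  0.34 -0.33  2.41  2.65  0.37 -1.11] 0.0 0.05
[ 0.39  0.39 -0.36  2.43  2.91  0.41 -1.23] 0.0 0.06
[ 0.36  0.49 -0.34  2.38  2.9   0.46 -1.21] 0.0 0.02
[ 0.34  0.59 -0.33  2.33  2.9   0.5  -1.19] 0.0 0.02
[(-30, 70, 110), (-50, 0, 110)]
[-0.06  0.25 -0.23  2.43  2.34  0.35 -0.97] 0.0 0.09
[ 0.13  0.4  -0.3   2.41  2.62  0.44 -1.13] 0.0 0.05
[ 0.24  0.39 -0.31  2.42  2.78  0.42 -1.2 ] 0.0 0.03
[ 0.37  0.39 -0.34  2.43  2.92  0.4  -1.25] 0.0 0.03
[ 0.34  0.49 -0.32  2.38  2.92  0.46 -1.23] 0.0 0.02
[ 0.32  0.58 -0.31  2.33  2.91  0.5  -1.21] 0.0 0.02
[(-10, 130, 120), (-25, 80, 110), (-45, 0, 100)]
[-0.08  0.26 -0.29  2.4   2.14  0.39 -0.83] 0.0 0.05
[ 0.    0.4  -0.34  2.36  2.33  0.46 -0.96] 0.0 0.03
[ 0.07  0.4  -0.34  2.38  2.44  0.46 -1.02] 0.0 0.02
[ 0.14  0.41 -0.34  2.4   2.55  0.45 -1.08] 0.0 0.02
[ 0.24  0.41 -0.33  2.42  2.74  0.44 -1.17] 0.0 0.04
[ 0.37  0.43 -0.35  2.42  2.91  0.43 -1.23] 0.0 0.03
[ 0.35  0.51 -0.33  2.38  2.91  0.47 -1.21] 0.0 0.02
[ 0.3   0.58 -0.29  2.33  2.93  0.5  -1.24] 0.0 0.01
grasp-> [14.8, -20.8, 94.8]
grasp-> [22.8, -73.3, 94.2]
grasp-> [28.6, -156.1, 91.5]
```

send_rows(
  slide=[
    [3,-4,19],
    [6,-8,38],
    [9,-12,57],
    [12,-16,76],
    [15,-22,93],
    [18,-38,93],
    [20,-55,93],
    [23,-73,93],
  ],
  roll=[-2,-5,-8,-9,-9,-9,-9,-9],
  claw=[1,1,1,1,1,1,1,1],
)

```text
t: 23.07
eef_pos: [0.5691, -0.0065, 0.095]
tool_rot: [0.358, 0.017, 0.934, -0.009]
contact_force: [0.8, 0.4, 0.1]
gripper_width: 1.001
grasp_force: 0.0
```

```bash
python3 - <<'E'
from h import *
show();gp(vw(-45,0,100));gp(vw(0,0,52))
E
```

```text
t 23.07 vise [np.float64(-14.5), np.float64(77.9), np.float64(95.0)] yang 87.8 z [ 0.668 -0.029 -0.744] F [0.8 0.4 0.1] w 1.001 g 0.0 q [ 0.15  0.41 -0.39  2.43  2.52  0.49 -1.08]
grasp-> [16.1, -79.5, -2.0]
grasp-> [14.8, -76.7, 63.7]
```

send_rows(
  slide=[
    [2,-12,1],
    [4,-24,1],
    [6,-36,2],
    [8,-48,2],
    [11,-60,3],
    [13,-70,3],
    [15,-77,3],
    [16,-79,3],
  ],
  roll=[0,0,0,0,0,0,0,0],
  claw=[1,1,1,1,1,1,1,1],
)

```text
t: 23.73
eef_pos: [0.5558, -0.0867, 0.0827]
tool_rot: [0.358, 0.018, 0.934, -0.01]
contact_force: [0.3, 0.6, -0.0]
gripper_width: 0.997
grasp_force: 0.0
```

```bash
python3 - <<'E'
from h import *
show();gp(vw(0,0,52));gp(vw(-4,0,52))
a=bot.read_camera('side')[185:305,230:370];b=bot.read_camera('top')[150:270,290:400]
o=np.zeros((400,800,3),np.uint8);o[:,:466]=cv2.resize(a,(466,400));o[:364,466:]=cv2.resize(b,(334,364))
cv2.imwrite('pics/c5.png',o[:,:,::-1])
E
```

```text
t 23.73 vise [np.float64(-29.4), np.float64(-2.0), np.float64(82.7)] yang 87.6 z [ 0.667 -0.031 -0.744] F [ 0.3  0.6 -0. ] w 0.997 g 0.0 q [ 0.53  0.47 -0.56  2.43  2.72  0.48 -1.04]
grasp-> [-1.3, 3.9, 61.1]
grasp-> [1.7, 3.7, 58.4]
```

View pics/c5.png

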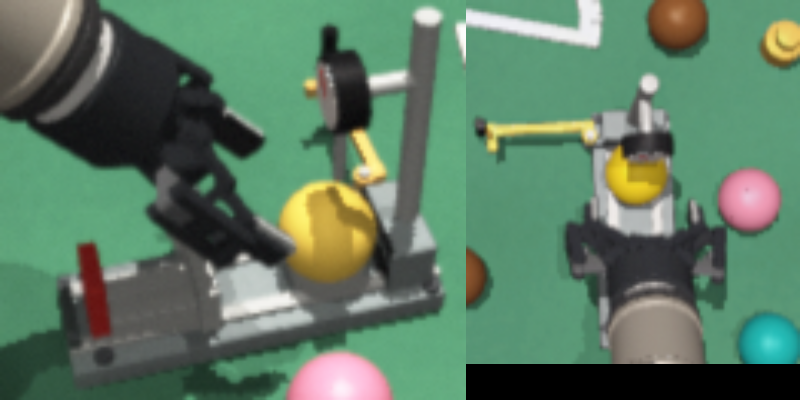

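Straddling is good: the fingers are either side of the ball at (330,230) and the body is well clear of the dial. I'll advance along the tool axis and close.

send_rows(
  slide=[
    [0,2,8],
    [0,3,16],
    [0,3,24],
    [0,3,32],
    [0,3,40],
    [0,3,48],
    [0,3,55],
    [0,3,60],
  ],
  roll=[0,0,0,0,0,0,0,0],
  claw=[1,1,1,1,1,1,1,1],
)

```text
t: 24.5
eef_pos: [0.5976, -0.0835, 0.0382]
tool_rot: [0.358, 0.017, 0.933, -0.009]
contact_force: [-0.1, 0.5, -0.8]
gripper_width: 1.0
grasp_force: 0.0
```

```bash
python3 - <<'E'
from h import *
show();gp(vw(0,0,52))
a=bot.read_camera('side')[185:305,230:370];b=bot.read_camera('top')[150:270,290:400]
o=np.zeros((400,800,3),np.uint8);o[:,:466]=cv2.resize(a,(466,400));o[:364,466:]=cv2.resize(b,(334,364))
cv2.imwrite('pics/c6.png',o[:,:,::-1])
E
```

```text
t 24.5 vise [np.float64(12.4), np.float64(0.4), np.float64(38.2)] yang 87.8 z [ 0.669 -0.029 -0.743] F [-0.1  0.5 -0.8] w 1.0 g 0.0 q [ 0.48  0.61 -0.52  2.35  2.72  0.56 -1.  ]
grasp-> [-0.1, -1.2, 0.2]
```

View pics/c6.png

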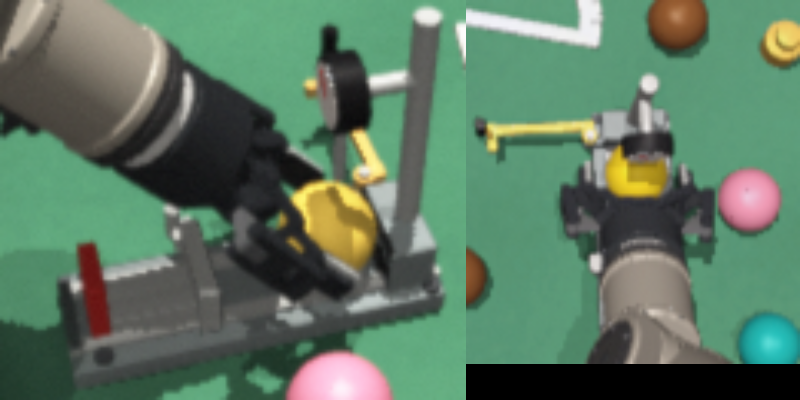

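The ball is between the pads and the stem is clear. Closing gently.

send_rows(
  slide=[
    [0,0,0],
    [0,0,0],
    [0,0,0],
    [0,0,0],
    [0,0,0],
    [0,0,0],
    [0,0,0],
    [0,0,0],
  ],
  roll=[0,0,0,0,0,0,0,0],
  claw=[0.85,0.8,0.75,0.7,0.6,0.5,0.5,0.5],
  force=35,
)

```text
t: 25.27
eef_pos: [0.5972, -0.0842, 0.04]
tool_rot: [0.359, 0.017, 0.933, -0.01]
contact_force: [-3.4, -2.2, 5.2]
gripper_width: 0.714
grasp_force: 36.5
```

```bash
python3 - <<'E'
from h import *
show()
gp(vw(-10,0,57));gp(vw(-60,0,75))
E
```

```text
t 25.27 vise [np.float64(12.0), np.float64(-0.4), np.float64(40.0)] yang 87.8 z [ 0.67  -0.031 -0.741] F [-3.4 -2.2  5.2] w 0.714 g 36.5 q [ 0.48  0.61 -0.52  2.36  2.72  0.56 -1.  ]
grasp-> [4.8, -1.0, -8.6]
grasp-> [29.8, -4.1, -55.5]
```

```bash
python3 - <<'E'
from kin import *
from h import *
o,e,R=state();q=np.array(o['q']);p,_=fk(q,P);print((p-e)*1e3)
z=R[:,2]*.0187;rg=np.array([.6224,-.3102,0])
for k,wp in enumerate(([(-4,0,57),(-42,0,66),(-40,-60,110),(10,-130,125)],[(-4,0,57),(-38,0,64),(-30,-60,110),(20,-150,120)])):
    qq=q.copy();pts=[e]+[vw(*w)+z for w in wp]+[rg+[0,0,.1]+z,rg+[0,0,.038]+z]
    for a,b in zip(pts[:-1],pts[1:]):
        for i in range(1,11):
            qn,er=ik((a+(b-a)*i/10,R),qq);d=abs(qn-qq).max();qq=qn
            if i%5==0:print(((a+(b-a)*i/10)*1e3).round(),qq.round(2),round(er*1e3,1),round(d,2))
    print()
for w in wp:gp(vw(*w))
gp(rg+[0,0,.1])
E
```

```text
[-12.56167037   9.98409678   0.10708825]
[595. -84.  42.] [ 0.5   0.61 -0.52  2.33  2.73  0.53 -0.99] 0.0 0.0
[594. -85.  43.] [ 0.51  0.61 -0.53  2.33  2.73  0.52 -0.99] 0.0 0.0
[575. -85.  48.] [ 0.62  0.62 -0.64  2.37  2.67  0.56 -0.89] 0.0 0.03
[556. -86.  52.] [ 0.69  0.62 -0.71  2.4   2.64  0.58 -0.85] 0.0 0.01
[ 557. -115.   74.] [ 0.78  0.55 -0.72  2.38  2.69  0.47 -0.84] 0.0 0.02
[ 559. -145.   96.] [ 0.86  0.5  -0.72  2.35  2.75  0.35 -0.86] 0.0 0.02
[ 585. -180.  104.] [ 0.9   0.51 -0.69  2.27  2.79  0.26 -0.85] 0.0 0.02
[ 610. -214.  111.] [ 0.93  0.53 -0.67  2.18  2.82  0.18 -0.83] 0.0 0.02
[ 623. -263.   99.] [ 1.11  0.65 -0.81  2.11  2.46  0.17 -0.32] 0.0 0.11
[ 635. -311.   86.] [ 1.21  0.75 -0.88  2.03  2.12  0.17  0.14] 0.0 0.09
[ 635. -311.   55.] [ 1.24  0.85 -0.92  2.03  2.2   0.25  0.13] 0.0 0.02
[ 635. -311.   24.] [ 1.26  0.94 -0.95  2.03  2.27  0.31  0.12] 0.0 0.02

[595. -84.  42.] [ 0.5   0.61 -0.52  2.33  2.73  0.53 -0.99] 0.0 0.0
[594. -85.  43.] [ 0.51  0.61 -0.53  2.33  2.73  0.52 -0.99] 0.0 0.0
[577. -85.  47.] [ 0.6   0.62 -0.63  2.36  2.67  0.55 -0.9 ] 0.0 0.02
[560. -85.  50.] [ 0.7   0.63 -0.74  2.39  2.62  0.59 -0.81] 0.0 0.01
[ 564. -115.   73.] [ 0.8   0.57 -0.75  2.37  2.64  0.47 -0.78] 0.0 0.02
[ 569. -145.   96.] [ 0.89  0.52 -0.76  2.33  2.66  0.36 -0.76] 0.0 0.02
[ 595. -190.  101.] [ 0.94  0.54 -0.73  2.24  2.71  0.26 -0.73] 0.0 0.02
[ 621. -234.  106.] [ 1.    0.58 -0.73  2.14  2.67  0.17 -0.62] 0.0 0.08
[ 628. -273.   96.] [ 1.13  0.67 -0.83  2.09  2.37  0.17 -0.2 ] 0.0 0.07
[ 635. -311.   86.] [ 1.21  0.75 -0.88  2.03  2.12  0.17  0.14] 0.0 0.07
[ 635. -311.   55.] [ 1.24  0.85 -0.92  2.03  2.2   0.25  0.13] 0.0 0.02
[ 635. -311.   24.] [ 1.26  0.94 -0.95  2.03  2.27  0.31  0.12] 0.0 0.02

grasp-> [0.4, -0.7, -4.6]
grasp-> [20.9, -2.7, -32.6]
grasp-> [-18.2, -62.4, -58.7]
grasp-> [-65.5, -149.4, -28.6]
grasp-> [-64.4, -225.2, -1.9]
```

send_rows(
  slide=[
    [-1.5,0,-1.5],
    [-3,0,-3],
    [0,0,-6],
    [4,-1,-11],
    [8,-1,-17],
    [12,-2,-22],
    [17,-2,-28],
    [21,-3,-33],
  ],
  roll=[0,0,0,0,0,0,0,0],
  claw=[0.5,0.5,0.5,0.5,0.5,0.5,0.5,0.5],
)

```text
t: 25.93
eef_pos: [0.558, -0.0848, 0.0495]
tool_rot: [0.358, 0.016, 0.933, -0.009]
contact_force: [-0.7, 0.7, -2.5]
gripper_width: 0.716
grasp_force: 38.4
```

```bash
python3 - <<'E'
from h import *
show()
gp(vw(-34,-60,110));gp(vw(20,-150,120))
E
```

```text
t 25.93 vise [np.float64(-27.2), np.float64(-0.2), np.float64(49.5)] yang 87.9 z [ 0.669 -0.029 -0.743] F [-0.7  0.7 -2.5] w 0.716 g 38.4 q [ 0.54  0.57 -0.58  2.43  2.73  0.58 -1.01]
grasp-> [-37.8, -60.5, -28.2]
grasp-> [-88.0, -147.3, 4.2]
```

The jack is held; the wrist reads its 2.5 N weight. Now up and sideways towards the ring.

send_rows(
  slide=[
    [-4,-4,-4],
    [-10,-12,-9],
    [-17,-22,-14],
    [-24,-34,-19],
    [-31,-47,-24],
    [-38,-61,-28],
    [-45,-76,-26],
    [-53,-90,-20],
  ],
  roll=[0,0,0,0,0,0,0,0],
  claw=[0.5,0.5,0.5,0.5,0.5,0.5,0.5,0.5],
)

```text
t: 26.6
eef_pos: [0.5813, -0.1773, 0.1014]
tool_rot: [0.359, 0.017, 0.933, -0.01]
contact_force: [0.4, -0.4, -2.7]
gripper_width: 0.716
grasp_force: 38.4
```

```bash
python3 - <<'E'
from h import *
show()
gp(vw(20,-150,120));gp([.6224,-.3102,.1])
E
```

```text
t 26.6 vise [np.float64(-5.8), np.float64(-93.1), np.float64(101.4)] yang 87.8 z [ 0.669 -0.031 -0.742] F [ 0.4 -0.4 -2.7] w 0.716 g 38.4 q [ 0.8   0.48 -0.6   2.31  2.92  0.3  -1.02]
grasp-> [-33.7, -55.5, 24.7]
grasp-> [-32.7, -131.3, 51.4]
```

send_rows(
  slide=[
    [-5,-13,4],
    [-10,-28,9],
    [-15,-45,15],
    [-20,-62,22],
    [-25,-80,30],
    [-29,-98,38],
    [-32,-115,45],
    [-33,-131,51],
  ],
  roll=[0,0,0,0,0,0,0,0],
  claw=[0.5,0.5,0.5,0.5,0.5,0.5,0.5,0.5],
)

```text
t: 27.27
eef_pos: [0.632, -0.2944, 0.0895]
tool_rot: [0.361, 0.017, 0.932, -0.009]
contact_force: [-0.5, -0.3, -1.7]
gripper_width: 0.72
grasp_force: 38.6
```

```bash
python3 - <<'E'
from h import *
show()
a=bot.read_camera('side');b=bot.read_camera('top')
A=blob(a,yel,(300,250,460,390));B=blob(b,yel,(385,180,450,225));print(A,B);print(tri(A[0],B[0]))
gp([.6224,-.3102,.1])
a=a[240:400,290:470];b=b[130:290,360:460]
o=np.zeros((400,750,3),np.uint8);o[:,:450]=cv2.resize(a,(450,400));o[:,450:700]=cv2.resize(b,(250,400))
cv2.imwrite('pics/c7.png',o[:,:,::-1])
E
```

```text
t 27.27 vise [np.float64(42.6), np.float64(-211.2), np.float64(89.5)] yang 87.8 z [ 0.673 -0.029 -0.739] F [-0.5 -0.3 -1.7] w 0.72 g 38.6 q [ 0.87  0.59 -0.48  2.09  3.6   0.17 -1.53]
((387.0, 319.0), 19.20947265625, (np.int64(370), np.int64(402), np.int64(302), np.int64(334)), array([387.58139535, 326.65116279])) ((420.5, 190.0), 10.30786418914795, (np.int64(411), np.int64(430), np.int64(181), np.int64(198)), array([420.90740741, 189.4962963 ]))
(array([ 0.62092252, -0.29744932,  0.11335815]), np.float64(0.6103550469636748), np.float64(0.2488502133526532))
grasp-> [-0.0, -13.8, 4.7]
```

View pics/c7.png

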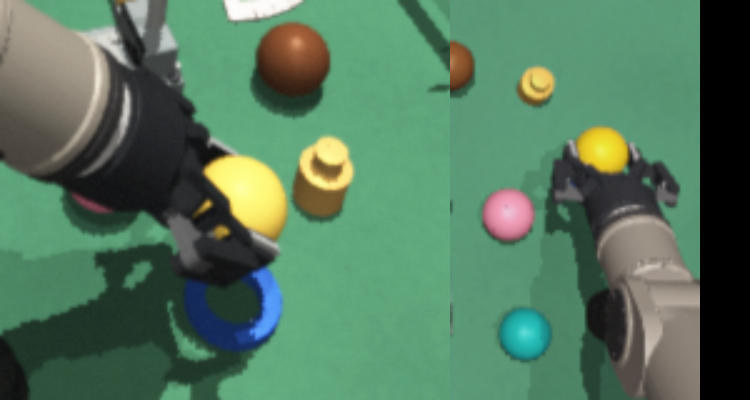

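The ball is held above the ring, 14 mm short in y because q6 is at its limit. I'll check the way down from here.

```bash
python3 - <<'E'
from kin import *
from h import *
o,e,R=state();q=np.array(o['q']);p,_=fk(q,P);print((p-e)*1e3)
z=R[:,2]*.0187;rg=np.array([.6224,-.3102,0])
for wp in([rg+[0,0,.1],rg+[0,0,.04]],[rg+[0,.014,.07],rg+[0,0,.065],rg+[0,0,.04]]):
    qq=q.copy();pts=[e]+[np.array(w)+z for w in wp]
    for a,b in zip(pts[:-1],pts[1:]):
        for i in range(1,11):
            qn,er=ik((a+(b-a)*i/10,R),qq);d=abs(qn-qq).max();qq=qn
            if i%5==0:print(((a+(b-a)*i/10)*1e3).round(),qq.round(2),round(er*1e3,1),round(d,2))
    for w in wp:gp(w)
E
```

```text
[-8.3005213  12.51738717 -9.19146754]
[ 634. -304.   88.] [ 0.81  0.58 -0.39  2.05  3.96  0.17 -1.91] 0.0 0.01
[ 635. -311.   86.] [ 0.82  0.58 -0.39  2.04  4.01  0.17 -1.95] 0.0 0.01
[ 635. -311.   56.] [ 0.76  0.63 -0.31  2.05  3.89  0.24 -1.83] 0.0 0.02
[ 635. -311.   26.] [ 0.71  0.68 -0.24  2.05  3.83  0.3  -1.77] 0.0 0.01
grasp-> [-0.0, -13.8, 4.7]
grasp-> [40.4, -13.3, 49.1]
[ 634. -297.   73.] [ 0.79  0.6  -0.37  2.07  3.82  0.2  -1.77] 0.0 0.01
[ 635. -297.   56.] [ 0.75  0.63 -0.33  2.07  3.78  0.24 -1.74] 0.0 0.01
[ 635. -304.   54.] [ 0.76  0.63 -0.32  2.06  3.82  0.24 -1.76] 0.0 0.01
[ 635. -311.   51.] [ 0.77  0.64 -0.32  2.05  3.85  0.24 -1.78] 0.0 0.01
[ 635. -311.   39.] [ 0.75  0.66 -0.29  2.05  3.83  0.27 -1.76] 0.0 0.01
[ 635. -311.   26.] [ 0.73  0.69 -0.27  2.05  3.8   0.29 -1.73] 0.0 0.01
grasp-> [20.5, 0.5, 26.5]
grasp-> [23.6, -13.5, 30.6]
grasp-> [40.4, -13.3, 49.1]
```

send_rows(
  slide=[
    [4,0,5],
    [8,0,10],
    [12,-1,15],
    [16,-3,20],
    [19,-6,24],
    [20,-9,26],
    [20,-12,26],
    [20,-13,26],
  ],
  roll=[0,0,0,0,0,0,0,0],
  claw=[0.5,0.5,0.5,0.5,0.5,0.5,0.5,0.5],
)

```text
t: 28.03
eef_pos: [0.6346, -0.3076, 0.0566]
tool_rot: [0.361, 0.017, 0.932, -0.009]
contact_force: [0.1, 0.2, -2.2]
gripper_width: 0.719
grasp_force: 38.7
```

```bash
python3 - <<'E'
from h import *
show();gp([.6224,-.3102,.07]);gp([.6224,-.3102,.042])
a=bot.read_camera('side');b=bot.read_camera('top')
c=np.array([.6224,-.3102,.068])
o,e,R=state();G=e-R[:,2]*.0187;c=G-[0,0,.002];print('expected ball',c,proj('side',c),proj('top',c))
# fit a circle to the ball's visible right/upper edges
print(blob(a,yel,(340,300,460,395))[2],blob(b,yel,(385,180,450,225))[2])
E
```

```text
t 28.03 vise [np.float64(44.9), np.float64(-224.5), np.float64(56.6)] yang 87.8 z [ 0.673 -0.03  -0.739] F [ 0.1  0.2 -2.2] w 0.719 g 38.7 q [ 0.85  0.65 -0.43  2.08  3.6   0.22 -1.5 ]
grasp-> [-0.1, -3.1, 0.7]
grasp-> [18.7, -3.0, 21.4]
expected ball [ 0.62211205 -0.306897    0.06886524] [386.92314813 338.89934065] [419.70465217 192.7200053 ]
(np.int64(374), np.int64(404), np.int64(320), np.int64(353)) (np.int64(411), np.int64(430), np.int64(183), np.int64(199))
```

The ball is where expected: edges fit centre ≈(386,339) side and (420,193) top. Lowering gently.

send_rows(
  slide=[
    [1,-3,1],
    [3,-3,4],
    [6,-3,7],
    [9,-3,10],
    [11,-3,13],
    [14,-3,16],
    [16,-3,18],
    [17,-3,20],
  ],
  roll=[0,0,0,0,0,0,0,0],
  claw=[0.5,0.5,0.5,0.5,0.5,0.5,0.5,0.5],
)

```text
t: 28.8
eef_pos: [0.6351, -0.3096, 0.0298]
tool_rot: [0.361, 0.017, 0.932, -0.009]
contact_force: [0.2, 0.7, -2.4]
gripper_width: 0.717
grasp_force: 38.7
```

```bash
python3 - <<'E'
from h import *
show();gp([.6224,-.3102,.04]);gp([.6224,-.3102,.037])
E
```

```text
t 28.8 vise [np.float64(45.4), np.float64(-226.4), np.float64(29.8)] yang 87.8 z [ 0.672 -0.029 -0.74 ] F [ 0.2  0.7 -2.4] w 0.717 g 38.7 q [ 0.82  0.7  -0.39  2.08  3.59  0.27 -1.48]
grasp-> [2.5, -1.2, 2.6]
grasp-> [4.5, -1.1, 4.8]
```

send_rows(
  slide=[
    [0.7,-1,0.7],
    [1.3,-1,1.5],
    [2,-1,2],
    [2.5,-1,2.6],
    [3,-1,3.2],
    [3.3,-1,3.6],
    [3.3,-1,3.6],
    [3.3,-1,3.6],
  ],
  roll=[0,0,0,0,0,0,0,0],
  claw=[0.5,0.5,0.5,0.5,0.5,0.5,0.5,0.5],
)

```text
t: 29.47
eef_pos: [0.6358, -0.311, 0.0269]
tool_rot: [0.362, 0.017, 0.932, -0.009]
contact_force: [-6.6, 1.7, 7.5]
gripper_width: 0.715
grasp_force: 39.8
```

```bash
python3 - <<'E'
from h import *
show()
E
```

```text
t 29.47 vise [np.float64(46.0), np.float64(-227.9), np.float64(26.9)] yang 87.8 z [ 0.675 -0.03  -0.738] F [-6.6  1.7  7.5] w 0.715 g 39.8 q [ 0.82  0.71 -0.38  2.07  3.59  0.28 -1.47]
```

Contact with the rim pushes back in −x (−6.6 N), so I'll ease 3 mm toward −x.

send_rows(
  slide=[
    [0.7,0,-0.7],
    [1.4,0,-1.3],
    [2.2,0,-2],
    [2.2,0,-2],
    [2.2,0,-2],
    [2.2,0,-2],
    [2.2,0,-2],
    [2.2,0,-2],
  ],
  roll=[0,0,0,0,0,0,0,0],
  claw=[0.5,0.5,0.5,0.5,0.5,0.5,0.5,0.5],
)

```text
t: 30.13
eef_pos: [0.6336, -0.3105, 0.0266]
tool_rot: [0.362, 0.017, 0.932, -0.009]
contact_force: [4.8, 1.2, 3.3]
gripper_width: 0.717
grasp_force: 38.7
```

```bash
python3 - <<'E'
from h import *
show()
E
```

```text
t 30.13 vise [np.float64(43.9), np.float64(-227.4), np.float64(26.6)] yang 87.9 z [ 0.675 -0.029 -0.737] F [4.8 1.2 3.3] w 0.717 g 38.7 q [ 0.82  0.71 -0.39  2.08  3.59  0.28 -1.47]
```

The ball is seated, with light reaction now on the other side. I'll shift back 1 mm, then open slowly and withdraw along the tool axis.

send_rows(
  slide=[
    [-0.7,0,0.7],
    [-0.7,0,0.7],
    [-0.7,0,0.7],
    [-0.7,0,0.7],
    [-0.7,0,0.7],
    [-0.7,0,0.7],
    [-0.7,0,0.7],
    [-0.7,0,0.7],
  ],
  roll=[0,0,0,0,0,0,0,0],
  claw=[0.5,0.5,0.74,0.78,0.82,0.87,0.93,1],
  force=20,
)

```text
t: 30.8
eef_pos: [0.6327, -0.3111, 0.0251]
tool_rot: [0.361, 0.017, 0.933, -0.009]
contact_force: [-0.7, 0.7, 0.6]
gripper_width: 0.999
grasp_force: 0.0
```

```bash
python3 - <<'E'
from h import *
show()
a=bot.read_camera('side')[240:400,290:470];b=bot.read_camera('top')[130:290,360:460]
o=np.zeros((400,750,3),np.uint8);o[:,:450]=cv2.resize(a,(450,400));o[:,450:700]=cv2.resize(b,(250,400))
cv2.imwrite('pics/c8.png',o[:,:,::-1])
E
```

```text
t 30.8 vise [np.float64(42.9), np.float64(-227.9), np.float64(25.1)] yang 87.8 z [ 0.672 -0.029 -0.74 ] F [-0.7  0.7  0.6] w 0.999 g 0.0 q [ 0.82  0.71 -0.38  2.08  3.59  0.28 -1.47]
```

View pics/c8.png

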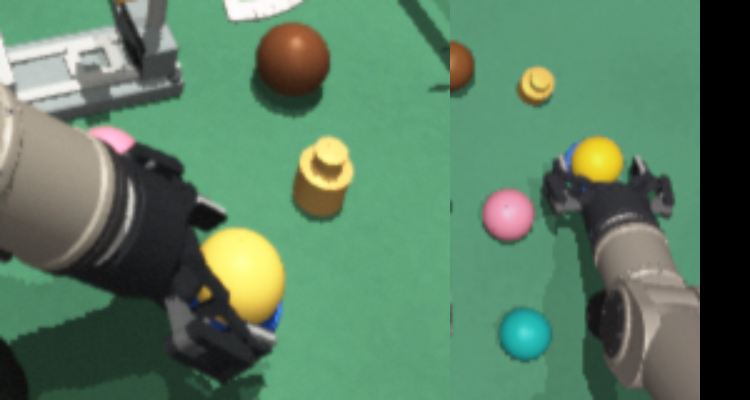

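The ball sits in the ring and the fingers are free. Withdrawing along the axis.

send_rows(
  slide=[
    [0,0,-6],
    [0,0,-14],
    [0,0,-24],
    [0,0,-35],
    [0,0,-46],
    [0,0,-57],
    [0,0,-68],
    [0,0,-76],
  ],
  roll=[0,0,0,0,0,0,0,0],
  claw=[1,1,1,1,1,1,1,1],
)

```text
t: 31.57
eef_pos: [0.581, -0.309, 0.0831]
tool_rot: [0.361, 0.017, 0.932, -0.01]
contact_force: [-0.7, -0.1, 0.9]
gripper_width: 0.999
grasp_force: 0.0
```

send_rows(
  slide=[
    [0,0,-5],
    [0,0,-10],
    [0,0,-15],
    [0,0,-20],
    [0,0,-20],
    [0,0,-20],
    [0,0,-20],
    [0,0,-20],
  ],
  roll=[0,0,0,0,0,0,0,0],
  claw=[1,1,1,1,1,1,1,1],
)

```text
t: 32.23
eef_pos: [0.5689, -0.3078, 0.0963]
tool_rot: [0.361, 0.017, 0.932, -0.009]
contact_force: [0.1, -0.9, -0.2]
gripper_width: 0.998
grasp_force: 0.0
```

```bash
python3 - <<'E'
from h import *
show()
a=bot.read_camera('side');b=bot.read_camera('top')
A=blob(a,yel,(350,320,406,395));B=blob(b,yel,(403,175,440,215));print(A[:3],B[:3],tri(A[0],B[0])[0])
o=np.zeros((400,790,3),np.uint8);o[:,:390]=cv2.resize(a[160:400,235:469],(390,400));o[:,400:]=cv2.resize(b[120:280,290:446],(390,400))
cv2.imwrite('pics/c9.png',o[:,:,::-1])
E
```

```text
t 32.23 vise [np.float64(-20.7), np.float64(-223.3), np.float64(96.3)] yang 87.8 z [ 0.673 -0.028 -0.739] F [ 0.1 -0.9 -0.2] w 0.998 g 0.0 q [ 1.03  0.55 -0.56  2.18  3.76  0.19 -1.61]
((384.13440704345703, 353.00537490844727), 17.58971405029297, (np.int64(368), np.int64(401), np.int64(346), np.int64(369))) ((418.5, 194.5), 9.924817085266113, (np.int64(409), np.int64(428), np.int64(185), np.int64(203))) [ 0.62188615 -0.31209282  0.03342973]
```

View pics/c9.png

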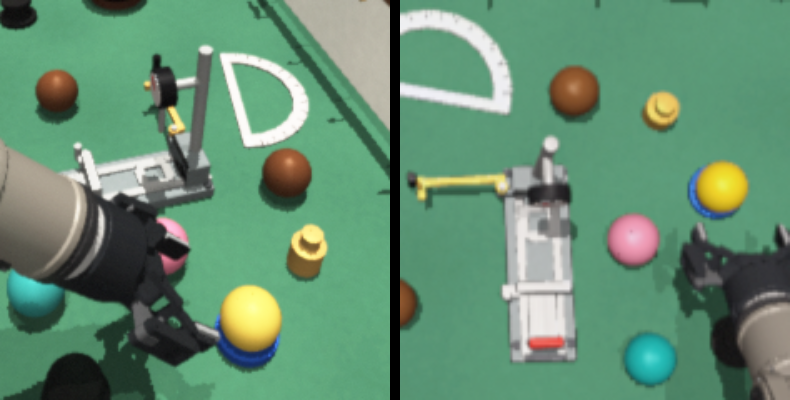

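The jack rests centred in the blue ring at top (721,187), the jaw is fully open, the hasp is square, the bystanders are undisturbed, and the gripper is clear of everything.

```bash
python3 -c "
from station import bot
print(bot.hand_in())"
```

```text
the job is handed in; nothing more can be done
None
```

The job is handed in at about 32 s: the hasp stands square, the jaw is open against its stop, and the yellow jack rests in the blue ring, with no verdict shown and one brief wrist-force jolt of about 97 N (limit 120 N) in free air along the way.

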